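# Put the washed lemons away and mark the bin

## Robot

A 6-joint arm with a two-finger parallel gripper is mounted at the origin on a cart in front of the work surface, level with it; the furniture and walls round the work are solid. World frame = base frame: x ahead of the robot, y to its left, z up, the work surface at z = 0. Lengths are in m, angles in rad, forces in N, time in s.
With the tool pointing down it reaches from about 0.35 to 0.775 m from the base axis. Payload 7.3 kg.
Tool frame: the origin (TCP) lies at the very end of the fingers, on their centre line; the grasp point (between the pads) lies 19 mm behind it; z points along the fingers, y is the line along which they close (so a half turn about z gives the same grasp; the last joint's range is limited). The gripper opens to 92 mm and grips with 3 to 60 N. Pads are 19 mm wide; open, the fingers measure 130 mm over their backs; the gripper's body (75 mm by 190 mm) begins 47 mm behind the grasp point.
Start: joints at [1.015, 0.342, 1.524, -0, 1.275, -0.146], TCP at [0.209, 0.482, 0.227] pointing down, gripper open.
Joint ranges: [-2.53, 2.53], [-0.77, 2.02], [0.04, 2.7], [-1, 4.14], [0.28, 2.66], [-3.11, 3.11]. Speed limits (rad/s): [2.57, 2.57, 3.14, 3.14, 3.14, 3.14].

## Interface

Orientations are given as [roll, pitch, yaw] about the fixed x, y, z axes, in that order (R = Rz(yaw) Ry(pitch) Rx(roll)).
In Python, from cell import telemetry, eyes, job gives the robot as it stands.
- The arm moves only by the tool apply_moves, never from a script. Its arguments are lists of equal length, an entry for each row: "delta_pos": the shift along the world's x, y, z each as a share of 0.4 m, from -1 to 1, a list of three; "dr": the turn, a rotation vector about the world's x, y, z each as a share of 0.5 rad, from -1 to 1, a list of three; "jaw": the opening, from 0 (shut) to 1 (fully open). A call has 1 to 8 rows; each row is the pose to reach, as a shift and turn from the pose commanded when the call began; what a row does not reach only later rows make up. A row lasts 1/12 s, in which the tool goes at most 41.7 mm and 7.16 degrees, less where a joint would pass 70% of its speed; a pose out of reach is approached as far as the arm can. A call with a number of a shift or a turn outside -1 to 1 is refused whole. A call with a gripper value outside its range is refused whole. The fingers move at their own pace and stop on an object; "force" is the grip in N (left out, the last holds). Time passes only in rows, so rows that repeat a pose let the fingers close. It gives the time, the measured TCP pose, the force, the opening and the grip force at its end, in the units of the state.
- telemetry.observe(): the state, without advancing time (a new reading comes with each control period).
- eyes.read_camera(name): name is "side" or "top"; returns the picture (480x640x3 uint8, red, green, blue); there is no depth.
- eyes.camera_model(name): a dict with "vertical_fov" (degrees; the focal length in pixels is half the picture's height over the tangent of half this angle, whatever the lens; pixels are square), "cx", "cy" (the principal point, pixels), "k1" (the pictures are not rectified: a ray, as slopes to the right and down, at radius r is drawn at 1 + k1 r^2 times it, then the intrinsics apply), "rvec" (rotation vector, rad) and "tvec" (3), from world to camera coordinates, as OpenCV has them. Camera axes: x right, y down, z forward; pixel columns grow to the right and rows downward; lengths in m; the calibration is good to about 2 mm. A picture is of the moment at which its call begins. camera_model takes no time and is no camera call.
- job.hand_in(): hands the job in; it is judged then, once.
The state is a dict: "time": time; "qpos": joint angles; "qvel": joint speeds; "joint_efforts": joint torques, N m; "tool_pos": TCP position; "tool_rot": TCP orientation; "contact_force": force on the tool from outside, world axes, zero at the start; "torque": the same for the moment, N m; "opening": finger opening in m; "grip_force": force on a finger pad.
Only numpy, scipy, OpenCV 4.12 (cv2) and the standard library are available. Lean on these libraries where they do the work, as an engineer would, in place of code of your own. Each camera call takes 0.05 s, during which the arm holds its last target. There are 200 camera calls.

## Task

Put both washed lemons from the draining rack away in the slanted blue pantry bin, lowering each one gently right down into it before letting go, never dropping or knocking it. Mark the bin by moving the yellow spring clip from its little wooden holder to the bin's low front edge, pushed well down over the edge so that it stays clamped there. Leave the mug, the salt shaker and the soap pump where they stand.

Things in the scene. Friction and masses are not known exactly. Their poses are not given: they have to be found in the camera images.
- bin: Slanted open blue bin, fixed. Origin: centre of inner floor. z: normal to the floor, out of the mouth, leaning 30 deg from vertical to its front (-x side, facing the robot); y along its width. Inside 190 (x) by 270 (y) mm, walls 6 mm thick, normal to the floor; front wall (middle plane x = -98 mm) and sides 100 mm high, back 175 mm, overhanging the floor. Front edge 282 mm long.
- rack: Draining rack of five rods along its x, 428 x 92 x 10 mm, dark grey, lying over the left edge of the sink, fixed; origin at the centre of its underside; rods' tops at 9 mm.
- lemon_a_center (a point): Centre of lemon A, yellow, 71 mm long and 53 x 51 mm thick, 0.085 kg, lying on the rack; x is along its length.
- lemon_b_center (a point): Centre of lemon B, yellow, 72 mm long and 55 x 56 mm thick, 0.097 kg, lying on the rack; x is along its length.
- lemon_a: Lemon A itself; origin under its centre (25 mm below it as it first lies).
- lemon_b: Lemon B itself; origin under its centre (28 mm below it as it first lies).
- clip: Yellow spring clip like a wide clothes peg, 97 mm tall, 0.06 kg, upright on the holder. Origin: its pivot; z up to the handles, y along the pivot, x the way it closes; both legs alike. Handles 30 mm wide (y) reach up to z = 51 mm, 46 mm over the outsides at the top, 33 mm at z = 28. Pinch them along x at z = 35 mm, 20 N or more, till they stop (parallel, 22 mm) and the jaws open.
- clip_jaws (a point): Point midway between the jaws, 30 mm below the pivot, in the clip's axes. The jaws (40 mm wide, 5 mm thick) reach down to 46 mm below the pivot, 6 mm apart as the clip sits; fully squeezed their tips stand about 29 mm apart. The pivot barrel (radius 6 mm) stops an edge 6 mm below the pivot.
- clip_leg (a joint): Opening of the clip: 0 as it sits on a 6 mm edge, 0.54 rad fully squeezed.
- holder: Wooden clip holder, fixed, origin at the centre of its underside: base 50 x 80 x 12 mm with an upright plate 6 mm thick (in x), 60 mm wide (in y), its top edge at 62 mm.
- mug: White mug, 85 x 118 x 91 mm, bystander; origin at the centre of its underside.
- salt_shaker: Salt shaker, 44 x 44 x 90 mm, bystander; origin at the centre of its underside.
- soap_pump: Cream soap pump bottle, 75 x 65 x 171 mm, bystander; origin at the centre of its underside.
Mind the look-alikes: they are no part of the job. Leave any purple look-alike of the lemon_b alone.

How it is judged:
At the end, for the whole second after the job is handed in: Both lemons at rest inside the bin, centres under 75 mm above its floor. Clip clamped on the bin's front wall (over 0.5 N), upright to it within 0.2 rad, square within 0.3 rad, jaw point within 6 mm of the wall's middle plane and 13 mm or more below the top edge, at rest (x of lemon_a_center in the frame of bin between -0.095 and 0.095 m and y of lemon_a_center in the frame of bin between -0.135 and 0.135 m and z of lemon_a_center in the frame of bin between 0 and 0.075 m and linear speed of each of lemon_a, lemon_b, clip below 0.03 m/s and x of lemon_b_center in the frame of bin between -0.095 and 0.095 m and y of lemon_b_center in the frame of bin between -0.135 and 0.135 m and z of lemon_b_center in the frame of bin between 0 and 0.075 m and x of clip_jaws in the frame of bin between -0.104 and -0.092 m and y of clip_jaws in the frame of bin between -0.135 and 0.135 m and z of clip_jaws in the frame of bin below 0.087 m and angle between the z axis of clip and the z axis of bin, either way round below 0.2 rad and angle between the x axis of clip and the x axis of bin, either way round below 0.3 rad and contact force between clip and bin above 0.5 N); the robot touches nothing.
It fails at once if a lemon is dropped or thrown into the bin (faster than 0.8 m/s inside it) ((x of lemon_a_center in the frame of bin between -0.095 and 0.095 m and y of lemon_a_center in the frame of bin between -0.135 and 0.135 m and z of lemon_a_center in the frame of bin between 0 and 0.1 m and linear speed of lemon_a above 0.8 m/s) or (x of lemon_b_center in the frame of bin between -0.095 and 0.095 m and y of lemon_b_center in the frame of bin between -0.135 and 0.135 m and z of lemon_b_center in the frame of bin between 0 and 0.1 m and linear speed of lemon_b above 0.8 m/s)).
It fails at once if a lemon is pressed or knocked against the bin with more than 20 N (contact force between any of lemon_a, lemon_b and bin above 20 N).
It fails at once if the mug, the salt shaker or the soap pump is moved more than 30 mm (distance of any of mug, salt_shaker, soap_pump from where it was at the start of the episode above 0.03 m).
It also fails if it takes over 72 s, if anything falls off the work surface, if the arm or the gripper's body presses on something with over 40 N, if the wrist force passes 120 N, or if a joint passes its speed limit or range.

## Working session

There is one attempt and no reset: what is moved stays moved. The work goes in short steps, Python scripts to look and compute and a tool call to move; the robot and the scene stay as the last step left them, time stands still between calls to the robot, and variables do not carry over. Pictures are saved under pics/ and viewed, at most 10 in all, crops included, and the job is handed in when it is done.

Besides the shell and the picture viewer there is one more tool, called after ">>>" by a JSON object that holds its "fn" and its "kwargs", one argument or row to a line. apply_moves: Moves the arm, as the interface text tells. Its arguments: {"type":"object","properties":{"delta_pos":{"type":"array"},"dr":{"type":"array"},"jaw":{"type":"array"},"force":{"type":"number"}},"required":["delta_pos","dr","jaw"]}

```bash
ls; mkdir -p pics; cat > h.py <<'E'
import numpy as np, cv2
from cell import telemetry, eyes, job
def cam(n):
    m=eyes.camera_model(n); f=240/np.tan(np.radians(m["vertical_fov"])/2)
    R=cv2.Rodrigues(np.array(m["rvec"],float))[0]; t=np.array(m["tvec"],float)
    return m,f,R,t
def ray(n,u,v):
    m,f,R,t=cam(n); d=np.array([(u-m["cx"])/f,(v-m["cy"])/f]); s=d.copy()
    for _ in range(30): s=d/(1+m["k1"]*(s@s))
    return -R.T@t, R.T@np.array([s[0],s[1],1.])
def onz(n,u,v,z):
    o,d=ray(n,u,v); return o+d*(z-o[2])/d[2]
def tri(a,b):
    (o1,d1),(o2,d2)=ray("side",*a),ray("top",*b)
    s=np.linalg.lstsq(np.c_[d1,-d2],o2-o1,rcond=None)[0]
    p,q=o1+s[0]*d1,o2+s[1]*d2
    return (p+q)/2,np.linalg.norm(p-q)
def proj(n,P):
    m,f,R,t=cam(n); c=R@np.array(P)+t; s=c[:2]/c[2]; s=s*(1+m["k1"]*(s@s))
    return np.array([m["cx"]+f*s[0],m["cy"]+f*s[1]])
E
python3 - <<'E'
from h import *
for n in("side","top"):
    im=eyes.read_camera(n); cv2.imwrite(f"pics/{n}0.png",im[:,:,::-1]); m,f,R,t=cam(n); print(n,m,-R.T@t)
print(telemetry.observe())
E
```

```text
pics
side {'vertical_fov': 55.132700801563466, 'cx': 321.70151340552746, 'cy': 242.95744635154023, 'k1': -0.08466284239028518, 'rvec': array([ 2.01323465, -0.65392606,  0.34873936]), 'tvec': array([-0.52978963,  0.19558698,  1.00713262])} [-0.00296767 -0.94432997  0.66443927]
top {'vertical_fov': 52.92849573297781, 'cx': 319.50118388193334, 'cy': 238.16789376499298, 'k1': -0.11812804905341068, 'rvec': array([ 2.27825794, -1.86445951,  0.22738663]), 'tvec': array([-0.17934466,  0.56485555,  1.41250308])} [ 0.23898403 -0.13593174  1.50691754]
{'time': 0.1, 'qpos': array([ 1.01502831e+00,  3.42643555e-01,  1.52492299e+00,  3.90100787e-06,
        1.27537301e+00, -1.46024550e-01]), 'qvel': array([ 0.00135591, -0.00023132, -0.00204758,  0.00011292, -0.00015762,
       -0.00142342]), 'joint_efforts': array([ 1.52310378e-03, -4.32004273e+01, -2.44692600e+01,  7.18910107e-02,
        5.26628271e-02, -5.62435287e-05]), 'tool_pos': array([0.20894709, 0.48124105, 0.22611885]), 'tool_rot': array([-3.14026062e+00, -1.99674332e-04,  2.73184791e+00]), 'contact_force': array([ 0.25545957, -0.49103   ,  1.31230478]), 'torque': array([-0.02932104, -0.01693612, -0.0172201 ]), 'grip_force': 0.0, 'opening': 0.09169049158427993}
```

View pics/side0.png

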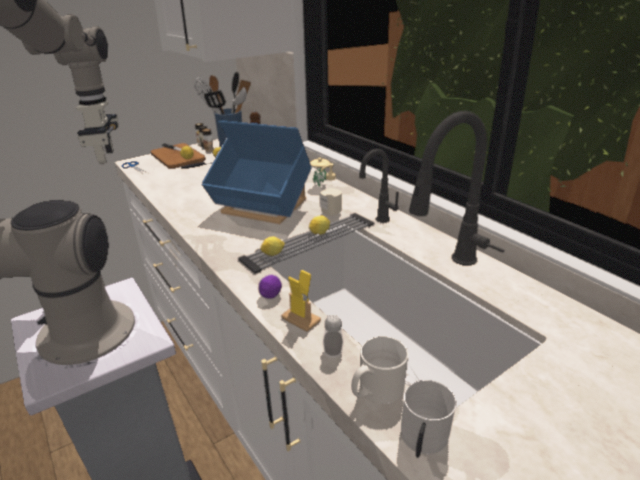

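View pics/top0.png

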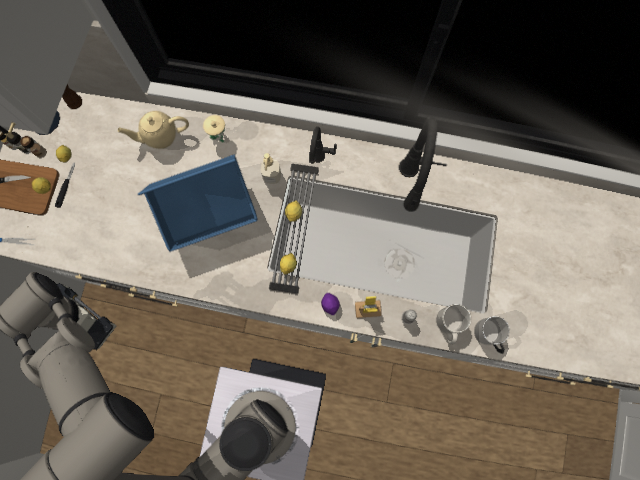

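The side view shows the lemons at (272,246) and (319,225), the clip at (300,298) and the bin around (255,175). The top view shows them at (288,263), (294,210), (370,305) and (200,203).

```bash
python3 - <<'E'
from h import *
tiles=[]
crops={"side":[(195,110,125,112),(240,260,90,80)],"top":[(135,145,150,135),(335,280,67,60)]}
for n in("side","top"):
    im=cv2.imread(f"pics/{n}0.png"); hsv=cv2.cvtColor(im,cv2.COLOR_BGR2HSV)
    for nm,lo,hi in(("yel",(20,140,90),(33,255,255)),("blue",(100,90,30),(118,255,255))):
        c,_=cv2.findContours(cv2.inRange(hsv,lo,hi),cv2.RETR_EXTERNAL,cv2.CHAIN_APPROX_NONE)
        for k in c:
            a=cv2.contourArea(k)
            if a>40: 
                M=cv2.moments(k); print(n,nm,a,round(M["m10"]/M["m00"],1),round(M["m01"]/M["m00"],1),cv2.minAreaRect(k))
    for x,y,w,h in crops[n]:
        tiles.append(cv2.resize(im[y:y+h,x:x+w],(400,300),interpolation=cv2.INTER_CUBIC)); print(n,x,y,400/w,300/h)
cv2.imwrite("pics/c0.png",np.vstack([np.hstack(tiles[:2]),np.hstack(tiles[2:])]))
E
```

```text
side yel 551.0 299.0 292.9 ((297.00494384765625, 293.04949951171875), (20.489084243774414, 45.66000747680664), 8.32564926147461)
side yel 174.0 271.0 244.3 ((272.5, 245.5), (15.0, 21.0), 90.0)
side yel 157.0 317.5 223.6 ((318.2550354003906, 223.2214813232422), (12.943864822387695, 18.51464080810547), 55.00798034667969)
side yel 101.5 186.5 152.2 ((186.5, 152.0), (12.0, 11.0), 90.0)
side blue 7123.5 258.4 167.7 ((257.870361328125, 165.57928466796875), (101.5061264038086, 86.74205780029297), 10.17551040649414)
side 195 110 3.2 2.6785714285714284
side 240 260 4.444444444444445 3.75
top yel 41.0 369.7 310.0 ((370.0, 310.0), (4.0, 14.0), 90.0)
top yel 58.0 369.7 300.5 ((370.0, 300.5), (7.0, 10.0), 90.0)
top yel 196.0 286.9 262.9 ((287.26470947265625, 262.941162109375), (15.949368476867676, 18.00735092163086), 59.03623962402344)
top yel 176.0 291.6 210.7 ((291.5, 210.5), (19.0, 13.0), 90.0)
top yel 190.0 40.0 184.9 ((39.999996185302734, 184.50001525878906), (16.26345443725586, 16.26345443725586), 45.0)
top yel 122.0 61.6 153.3 ((62.0, 153.5), (15.0, 12.0), 90.0)
top blue 6497.5 200.3 202.9 ((197.3046875, 204.16943359375), (69.61919403076172, 103.0573501586914), 70.42687225341797)
top 135 145 2.6666666666666665 2.2222222222222223
top 335 280 5.970149253731344 5.0
```

View pics/c0.png

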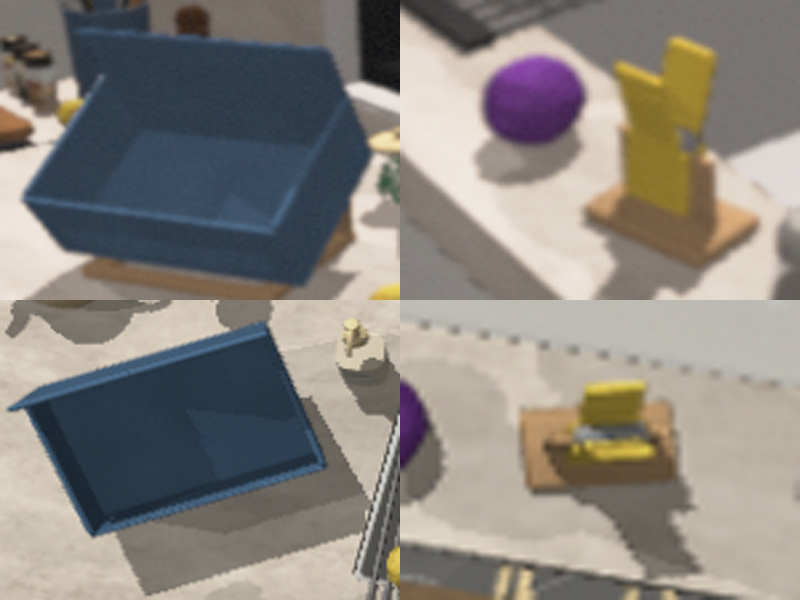

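The crops show the bin rim corners, the clip's handle tops and the holder base clearly. Next I'll triangulate them.

```bash
python3 - <<'E'
from h import *
np.set_printoptions(precision=4,suppress=True)
S1=lambda x,y:(195+x/3.2,110+y/2.6786); S2=lambda x,y:(240+(x-400)/4.4444,260+y/3.75)
T1=lambda x,y:(135+x/2.6667,145+(y-300)/2.2222); T2=lambda x,y:(335+(x-400)/5.97,280+(y-300)/5)
B={k:tri(S1(*a),T1(*b)) for k,a,b in(("FL",(25,199),(93,534)),("FR",(273,231),(325,466)),("BL",(80,31),(9,408)),("BR",(327,50),(265,323)))}
for k,v in B.items(): print(k,*v)
P={k:v[0] for k,v in B.items()}
print("lenF",np.linalg.norm(P["FL"]-P["FR"]),"lenB",np.linalg.norm(P["BL"]-P["BR"]))
y=P["FL"]-P["FR"]; print("yaw F",np.arctan2(-y[0],y[1])); y=P["BL"]-P["BR"]; print("yaw B",np.arctan2(-y[0],y[1]))
print("mid F",(P["FL"]+P["FR"])/2,"mid B",(P["BL"]+P["BR"])/2)
# lemons: masks with looser threshold
for s,t,h in(((272,246),(288,263),"near"),((319,225),(294,210),"far")):
    c=[]
    for n,(u,v) in(("side",s),("top",t)):
        im=cv2.imread(f"pics/{n}0.png"); hsv=cv2.cvtColor(im,cv2.COLOR_BGR2HSV)
        m=cv2.inRange(hsv,(18,90,40),(36,255,255)); w=np.zeros_like(m); w[v-17:v+18,u-17:u+18]=m[v-17:v+18,u-17:u+18]
        k=max(cv2.findContours(w,0,1)[0],key=cv2.contourArea); M=cv2.moments(k); e=cv2.fitEllipse(k)
        c.append((M["m10"]/M["m00"],M["m01"]/M["m00"])); print(h,n,c[-1],e)
        if n=="top":
            a=np.radians(e[2]-90 if e[1][1]>=e[1][0] else e[2]); d=np.array([np.cos(a),np.sin(a)])*8
            q=onz(n,*(np.array(e[0])+d),.035)-onz(n,*(np.array(e[0])-d),.035); print("axis yaw",np.arctan2(q[1],q[0]))
    print(h,*tri(*c))
for p in((520,408),(673,402),(678,480),(530,490)): print("base",onz("top",*T2(*p),.012)[:2])
for nm,a,b in(("backL",(670,38),(581,388)),("backR",(715,52),(645,381)),("frL",(616,63),(575,460)),("frR",(665,81),(655,452))): print(nm,*tri(S2(*a),T2(*b)))
E
```

```text
FL [0.4536 0.3669 0.1099] 9.077042147839579e-05
FR [0.5972 0.1303 0.1127] 0.0005904183349732821
BL [0.5657 0.4385 0.2739] 0.002315166080120709
BR [0.719  0.2061 0.2748] 0.011282398070800226
lenF 0.27673379863950526 lenB 0.2784445427485546
yaw F 0.5453905950220117
yaw B 0.5830065973160937
mid F [0.5254 0.2486 0.1113] mid B [0.6424 0.3223 0.2743]
near side (271.9603429796355, 245.4807073954984) ((271.9637451171875, 245.46490478515625), (18.13773536682129, 22.210874557495117), 76.32294464111328)
near top (287.7027027027027, 263.3257103257103) ((287.7024841308594, 263.3446044921875), (15.513399124145508, 20.082321166992188), 21.14153480529785)
axis yaw -0.1508496831912649
near [0.4986 0.0189 0.0338] 0.0011800640682394785
far side (319.1609195402299, 224.2952208106473) ((319.16851806640625, 224.31092834472656), (17.26565933227539, 20.57929229736328), 61.990692138671875)
far top (293.0225409836066, 210.83948087431693) ((293.01776123046875, 210.83238220214844), (16.07381248474121, 19.556106567382812), 11.86998176574707)
axis yaw 0.014181650036923631
far [0.6685 0.0383 0.0359] 0.0003243755757024786
base [ 0.4262 -0.2096]
base [ 0.4454 -0.2871]
base [ 0.3983 -0.298 ]
base [ 0.3774 -0.2239]
backL [ 0.4314 -0.2319  0.1129] 0.0013983369609905354
backR [ 0.4399 -0.2609  0.1158] 0.0011866947142363444
frL [ 0.3928 -0.2378  0.1136] 0.00814377390546643
frR [ 0.4016 -0.2733  0.1183] 0.0020397338256280357
```

```bash
cat >> h.py <<'E'
from scipy.spatial.transform import Rotation as Ro
np.set_printoptions(precision=4,suppress=True)
YAW=.562; ORG=np.array([.642,.322,.0737])
RB=Ro.from_euler("z",YAW)*Ro.from_euler("y",-np.pi/6)
binp=lambda x,y,z: ORG+RB.apply([x,y,z])
down=lambda psi: Ro.from_euler("z",psi)*Ro.from_euler("x",np.pi)
inbin=lambda a: RB*Ro.from_euler("z",a)*Ro.from_euler("x",np.pi)
def go(p,R):  # shares to reach tcp pose
    s=telemetry.observe(); c=Ro.from_euler("xyz",s["tool_rot"])
    print("dpos",(np.array(p)-s["tool_pos"])/.4,"dr",(R*c.inv()).as_rotvec()/.5,"t",s["time"],"open",s["opening"],"F",s["contact_force"])
E
python3 - <<'E'
from h import *
print("soap top cam",[onz("top",270,170,z)[:2] for z in(0,.1,.17)])
print("soap side base",onz("side",331,210,.0)[:2])
print("faucet",onz("top",317,160,.05)[:2], onz("side",383,220,0)[:2])
go([.4986,.0189,.18],down(2.99)); print(binp(-.055,.04,.03),binp(-.055,-.04,.03))
E
```

```text
soap top cam [array([0.8039, 0.1486]), array([0.7664, 0.1297]), array([0.7402, 0.1165])]
soap side base [0.795  0.1528]
faucet [ 0.8492 -0.0032] [ 0.882  -0.0039]
dpos [ 0.7241 -1.1559 -0.1153] dr [ 0.0025 -0.0011  0.5163] t 0.1 open 0.09169049158427993 F [ 0.2555 -0.491   1.3123]
[0.5677 0.3225 0.0722] [0.6103 0.2548 0.0722]
```

>>> {"fn": "apply_moves", "kwargs": {
  "delta_pos": [
    [0.72,-1,0],
    [0.72,-1,0],
    [0.72,-1,0],
    [0.72,-1,0],
    [0.72,-1,0],
    [0.72,-1,0],
    [0.72,-1,0],
    [0.72,-1,0]
  ],
  "dr": [
    [0,0,0.52],
    [0,0,0.52],
    [0,0,0.52],
    [0,0,0.52],
    [0,0,0.52],
    [0,0,0.52],
    [0,0,0.52],
    [0,0,0.52]
  ],
  "jaw": [1,1,1,1,1,1,1,1],
  "force": 12
}}

```text
time: 0.77
tool_pos: [0.3997, 0.2161, 0.2266]
tool_rot: [3.142, -0.0, 2.992]
contact_force: [0.8, 1.4, 0.3]
opening: 0.0918
grip_force: 0.0
```

```bash
python3 -c "
from h import *
go([.4986,.0189,.1],down(2.99))"
```

```text
dpos [ 0.2473 -0.4929 -0.3166] dr [-0.0001 -0.0006 -0.0039] t 0.7667 open 0.09178829131764416 F [0.7923 1.3619 0.3244]
```

>>> {"fn": "apply_moves", "kwargs": {
  "delta_pos": [
    [0.24,-0.49,-0.2],
    [0.24,-0.49,-0.2],
    [0.24,-0.49,-0.2],
    [0.24,-0.49,-0.2],
    [0.24,-0.49,-0.3],
    [0.24,-0.49,-0.3],
    [0.24,-0.49,-0.3],
    [0.24,-0.49,-0.3]
  ],
  "dr": [
    [0,0,0],
    [0,0,0],
    [0,0,0],
    [0,0,0],
    [0,0,0],
    [0,0,0],
    [0,0,0],
    [0,0,0]
  ],
  "jaw": [1,1,1,1,1,1,1,1]
}}

```text
time: 1.43
tool_pos: [0.4941, 0.0206, 0.1046]
tool_rot: [-3.142, -0.005, 2.989]
contact_force: [0.3, 0.3, 0.5]
opening: 0.0914
grip_force: 0.0
```

```bash
python3 -c "
from h import *
go([.4986,.0189,.019],down(2.99))"
```

```text
dpos [ 0.0111 -0.0044 -0.2141] dr [-0.0013 -0.0099  0.0027] t 1.4333 open 0.09137862848598853 F [0.3188 0.2686 0.5301]
```

Down, then close.

>>> {"fn": "apply_moves", "kwargs": {
  "delta_pos": [
    [0.01,0,-0.1],
    [0.01,0,-0.2],
    [0.01,0,-0.21],
    [0.01,0,-0.21],
    [0.01,0,-0.21],
    [0.01,0,-0.21],
    [0.01,0,-0.21],
    [0.01,0,-0.21]
  ],
  "dr": [
    [0,0,0],
    [0,0,0],
    [0,0,0],
    [0,0,0],
    [0,0,0],
    [0,0,0],
    [0,0,0],
    [0,0,0]
  ],
  "jaw": [1,1,1,1,0.4,0.4,0.4,0.4],
  "force": 12
}}

```text
time: 2.1
tool_pos: [0.5002, 0.022, 0.0246]
tool_rot: [3.141, 0.003, 2.992]
contact_force: [-0.8, -0.2, 0.1]
opening: 0.0698
grip_force: 0.0
```

>>> {"fn": "apply_moves", "kwargs": {
  "delta_pos": [
    [0,0,0],
    [0,0,0],
    [0,0,0],
    [0,0,0.1],
    [0,0,0.2],
    [0,0,0.3],
    [0,0,0.4],
    [0,0,0.5]
  ],
  "dr": [
    [0,0,0],
    [0,0,0],
    [0,0,0],
    [0,0,0],
    [0,0,0],
    [0,0,0],
    [0,0,0],
    [0,0,0]
  ],
  "jaw": [0.4,0.4,0.4,0.4,0.4,0.4,0.4,0.4],
  "force": 12
}}

```text
time: 2.77
tool_pos: [0.4985, 0.022, 0.2246]
tool_rot: [3.141, -0.001, 2.992]
contact_force: [1.3, -0.2, -0.6]
opening: 0.0516
grip_force: 12.0
```

```bash
python3 -c "
from h import *
go(binp(-.055,.04,.14),inbin(np.pi)); go(binp(-.055,.04,.14),inbin(0))
im=eyes.read_camera('side');cv2.imwrite('pics/s1.png',cv2.resize(im[100:340,180:500,::-1],(640,480)))"
```

```text
dpos [ 0.0567  0.678  -0.1428] dr [ 0.2188 -1.0481  1.3904] t 2.7667 open 0.05160667191860984 F [ 1.2933 -0.1762 -0.6247]
dpos [ 0.0567  0.678  -0.1428] dr [ 1.3191  0.2761 -4.7211] t 2.7667 open 0.05160667191860984 F [ 1.2933 -0.1762 -0.6247]
```

View pics/s1.png

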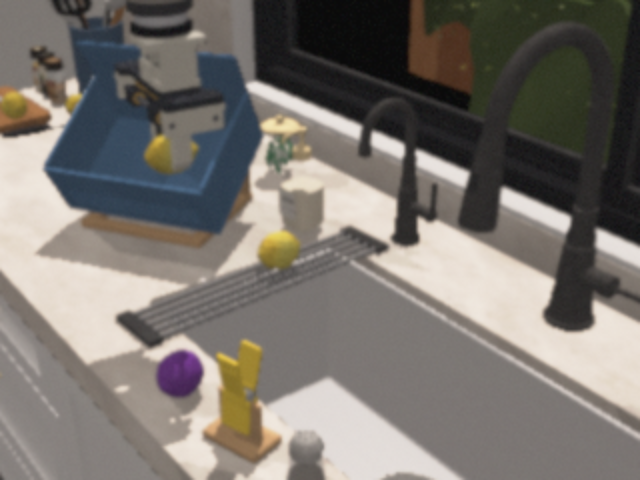

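Lemon A is held and off the rack, with the gripper at (170,150) in the enlarged crop. Next it goes over the bin.

>>> {"fn": "apply_moves", "kwargs": {
  "delta_pos": [
    [0,0.05,0.1],
    [0,0.15,0.1],
    [0,0.25,0.1],
    [0,0.35,0.1],
    [0,0.42,0.1],
    [0,0.42,0.1],
    [0,0.42,0.1],
    [0,0.42,0.1]
  ],
  "dr": [
    [0.02,-0.1,0.14],
    [0.04,-0.2,0.28],
    [0.06,-0.3,0.42],
    [0.08,-0.4,0.56],
    [0.11,-0.52,0.7],
    [0.11,-0.52,0.7],
    [0.11,-0.52,0.7],
    [0.11,-0.52,0.7]
  ],
  "jaw": [0.4,0.4,0.4,0.4,0.4,0.4,0.4,0.4]
}}

```text
time: 3.48
tool_pos: [0.499, 0.1895, 0.2625]
tool_rot: [3.093, 0.259, -2.946]
contact_force: [0.4, 0.0, -0.8]
opening: 0.0512
grip_force: 12.0
```

```bash
python3 -c "
from h import *
go(binp(-.052,.04,.14),inbin(np.pi))"
```

```text
dpos [ 0.0608  0.2626 -0.2338] dr [ 0.1126 -0.5281  0.6916] t 3.4833 open 0.051183047774699474 F [ 0.4275  0.0252 -0.8407]
```

>>> {"fn": "apply_moves", "kwargs": {
  "delta_pos": [
    [0.06,0.1,0],
    [0.06,0.2,-0.05],
    [0.06,0.26,-0.1],
    [0.06,0.26,-0.15],
    [0.06,0.26,-0.2],
    [0.06,0.26,-0.23],
    [0.06,0.26,-0.23],
    [0.06,0.26,-0.23]
  ],
  "dr": [
    [0.11,-0.53,0.69],
    [0.11,-0.53,0.69],
    [0.11,-0.53,0.69],
    [0.11,-0.53,0.69],
    [0.11,-0.53,0.69],
    [0.11,-0.53,0.69],
    [0.11,-0.53,0.69],
    [0.11,-0.53,0.69]
  ],
  "jaw": [0.4,0.4,0.4,0.4,0.4,0.4,0.4,0.4]
}}

```text
time: 4.15
tool_pos: [0.5238, 0.2929, 0.1702]
tool_rot: [-3.141, 0.523, -2.581]
contact_force: [0.2, -0.4, -0.6]
opening: 0.0515
grip_force: 12.0
```

```bash
python3 -c "
from h import *
go(binp(-.052,.04,.03),inbin(np.pi)); s=telemetry.observe(); print(RB.inv().apply(s['tool_pos']-ORG),s['tool_pos'],s['qpos'])"
```

```text
dpos [ 0.1153  0.0775 -0.2413] dr [0.0014 0.0006 0.0044] t 4.15 open 0.051490655352734435 F [ 0.244  -0.4321 -0.6435]
[-0.0518  0.0384  0.1414] [0.5238 0.2929 0.1702] [ 0.3184  0.3086  1.8861  0.2763  0.4509 -2.0311]
```

>>> {"fn": "apply_moves", "kwargs": {
  "delta_pos": [
    [0.02,0.013,-0.042],
    [0.04,0.025,-0.083],
    [0.06,0.038,-0.124],
    [0.08,0.05,-0.166],
    [0.095,0.06,-0.197],
    [0.105,0.067,-0.218],
    [0.111,0.071,-0.23],
    [0.111,0.071,-0.23]
  ],
  "dr": [
    [0,0,0],
    [0,0,0],
    [0,0,0],
    [0,0,0],
    [0,0,0],
    [0,0,0],
    [0,0,0],
    [0,0,0]
  ],
  "jaw": [0.4,0.4,0.4,0.4,0.4,0.4,0.4,0.4]
}}

```text
time: 4.82
tool_pos: [0.5693, 0.3224, 0.0802]
tool_rot: [-3.141, 0.523, -2.58]
contact_force: [-0.0, 0.5, -0.8]
opening: 0.0511
grip_force: 12.0
```

```bash
python3 -c "
from h import *
go(binp(-.052,.04,.018),inbin(np.pi)); s=telemetry.observe(); print(RB.inv().apply(s['tool_pos']-ORG))"
```

```text
dpos [ 0.0141  0.0117 -0.0424] dr [ 0.0006 -0.0004  0.0003] t 4.8167 open 0.05112447938349305 F [-0.0463  0.5065 -0.8307]
[-0.0498  0.039   0.0363]
```

>>> {"fn": "apply_moves", "kwargs": {
  "delta_pos": [
    [0.001,0.001,-0.005],
    [0.003,0.002,-0.011],
    [0.004,0.003,-0.016],
    [0.006,0.004,-0.022],
    [0.007,0.005,-0.027],
    [0.009,0.005,-0.033],
    [0.01,0.006,-0.037],
    [0.01,0.006,-0.037]
  ],
  "dr": [
    [0,0,0],
    [0,0,0],
    [0,0,0],
    [0,0,0],
    [0,0,0],
    [0,0,0],
    [0,0,0],
    [0,0,0]
  ],
  "jaw": [0.4,0.4,0.4,0.4,0.4,0.4,0.4,0.4],
  "force": 6
}}

```text
time: 5.48
tool_pos: [0.5748, 0.325, 0.0689]
tool_rot: [3.138, 0.515, -2.579]
contact_force: [-1.0, -0.3, -0.6]
opening: 0.0514
grip_force: 6.0
```

```bash
python3 -c "
from h import *
s=telemetry.observe(); print(RB.inv().apply(s['tool_pos']-ORG),s['contact_force'])
im=eyes.read_camera('side');cv2.imwrite('pics/s2.png',cv2.resize(im[100:240,180:340,::-1],(640,560)))"
```

```text
[-0.0502  0.0384  0.0235] [-1.0327 -0.2684 -0.5766]
```

View pics/s2.png

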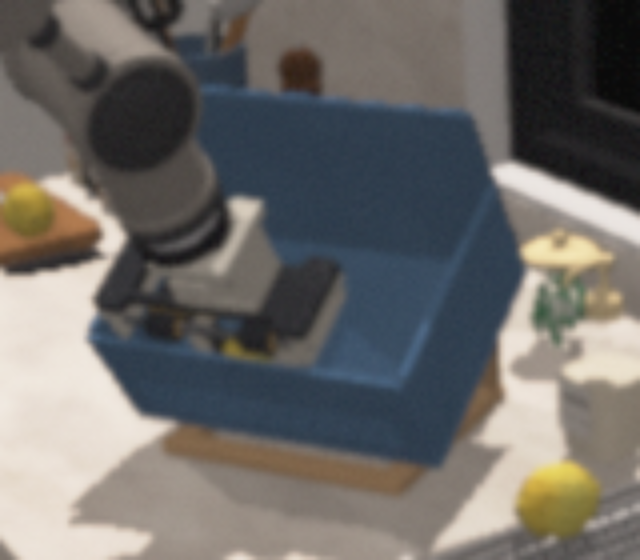

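The side view shows the lemon low in the bin at (235,345), with the gripper's left end close to the left wall. I'll shift it a few mm away from that wall and finish lowering.

>>> {"fn": "apply_moves", "kwargs": {
  "delta_pos": [
    [0.004,-0.005,0],
    [0.007,-0.011,0],
    [0.007,-0.011,0],
    [0.009,-0.01,-0.004],
    [0.011,-0.009,-0.008],
    [0.012,-0.008,-0.011],
    [0.013,-0.007,-0.014],
    [0.013,-0.007,-0.014]
  ],
  "dr": [
    [0,0,0],
    [0,0,0],
    [0,0,0],
    [0,0,0],
    [0,0,0],
    [0,0,0],
    [0,0,0],
    [0,0,0]
  ],
  "jaw": [0.4,0.4,0.4,0.4,0.4,0.4,0.4,0.4],
  "force": 6
}}

```text
time: 6.2
tool_pos: [0.5808, 0.3221, 0.0646]
tool_rot: [3.138, 0.514, -2.579]
contact_force: [-1.2, -4.1, 2.2]
opening: 0.0513
grip_force: 6.0
```

```bash
python3 -c "
from h import *
s=telemetry.observe(); print(RB.inv().apply(s['tool_pos']-ORG),s['contact_force'],s['torque'],s['tool_rot'])"
```

```text
[-0.0493  0.0327  0.018 ] [-1.2041 -4.0807  2.1778] [-0.4795  0.2303 -0.2412] [ 3.1375  0.5142 -2.5793]
```

Floor contact is about 3.5 N along the bin's z, so I'll release here.

>>> {"fn": "apply_moves", "kwargs": {
  "delta_pos": [
    [0,0,0],
    [0,0,0],
    [0,0,0],
    [0,0,0],
    [0,0,0],
    [-0.008,-0.005,0.016],
    [-0.016,-0.01,0.033],
    [-0.03,-0.019,0.062]
  ],
  "dr": [
    [0,0,0],
    [0,0,0],
    [0,0,0],
    [0,0,0],
    [0,0,0],
    [0,0,0],
    [0,0,0],
    [0,0,0]
  ],
  "jaw": [0.58,0.6,0.62,0.65,0.7,0.7,0.7,0.7]
}}

```text
time: 6.87
tool_pos: [0.5679, 0.3145, 0.0891]
tool_rot: [3.137, 0.512, -2.579]
contact_force: [0.1, -0.4, 0.1]
opening: 0.064
grip_force: 0.0
```

>>> {"fn": "apply_moves", "kwargs": {
  "delta_pos": [
    [-0.03,-0.02,0.06],
    [-0.06,-0.04,0.12],
    [-0.09,-0.06,0.18],
    [-0.13,-0.08,0.27],
    [-0.15,-0.15,0.36],
    [-0.15,-0.25,0.4],
    [-0.12,-0.35,0.4],
    [-0.1,-0.45,0.4]
  ],
  "dr": [
    [0,0,0],
    [0,0,0],
    [0,0,0],
    [0,0,0],
    [0,0,0],
    [-0.05,0.15,-0.2],
    [-0.08,0.3,-0.4],
    [-0.1,0.45,-0.6]
  ],
  "jaw": [0.7,0.7,0.7,0.7,0.7,0.8,1,1]
}}

```text
time: 7.53
tool_pos: [0.5274, 0.1373, 0.2531]
tool_rot: [3.094, 0.293, -2.899]
contact_force: [0.5, 0.9, -0.4]
opening: 0.0797
grip_force: 0.0
```

```bash
python3 - <<'E'
from h import *
go([.6685,.0383,.15],down(3.14))
a=eyes.read_camera('side')[110:230,190:350,::-1];b=eyes.read_camera('top')[140:260,130:290,::-1]
cv2.imwrite('pics/s3.png',np.hstack([cv2.resize(a,(400,300)),cv2.resize(b,(400,300))]))
E
```

```text
dpos [ 0.3527 -0.2475 -0.2578] dr [-0.1655  0.5711 -0.4995] t 7.5333 open 0.07969839569999987 F [ 0.5044  0.9449 -0.3999]
```

View pics/s3.png

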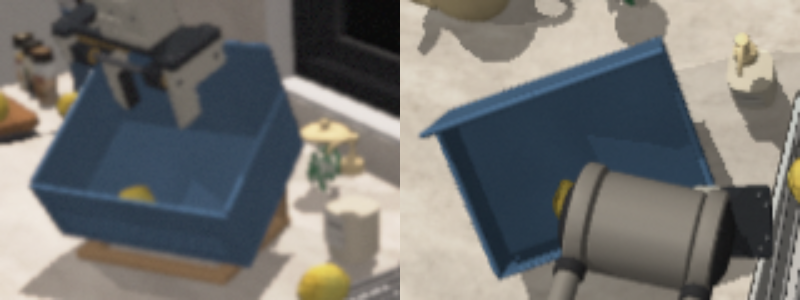

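Lemon A rests inside the bin at side crop (137,195). Now lemon B.

>>> {"fn": "apply_moves", "kwargs": {
  "delta_pos": [
    [0,-0.1,0],
    [0.1,-0.2,0],
    [0.2,-0.25,0],
    [0.3,-0.25,-0.05],
    [0.35,-0.25,-0.1],
    [0.35,-0.25,-0.15],
    [0.35,-0.25,-0.25],
    [0.35,-0.25,-0.25]
  ],
  "dr": [
    [-0.17,0.57,-0.5],
    [-0.17,0.57,-0.5],
    [-0.17,0.57,-0.5],
    [-0.17,0.57,-0.5],
    [-0.17,0.57,-0.5],
    [-0.17,0.57,-0.5],
    [-0.17,0.57,-0.5],
    [-0.17,0.57,-0.5]
  ],
  "jaw": [1,1,1,1,1,1,1,1]
}}

```text
time: 8.3
tool_pos: [0.6634, 0.0392, 0.1406]
tool_rot: [3.14, -0.017, -3.139]
contact_force: [-1.1, 0.5, -1.6]
opening: 0.092
grip_force: 0.0
```

```bash
python3 -c "
from h import *
go([.6685,.0383,.023],down(3.14))
im=eyes.read_camera('top')[140:260,130:290]; hsv=cv2.cvtColor(np.ascontiguousarray(im[:,:,::-1]),cv2.COLOR_BGR2HSV)
m=cv2.inRange(hsv,(18,90,40),(36,255,255))
for k in cv2.findContours(m,0,1)[0]:
  if cv2.contourArea(k)>60:
    M=cv2.moments(k);c=(130+M['m10']/M['m00'],140+M['m01']/M['m00']);p=onz('top',*c,.1)
    print(c,cv2.contourArea(k),p,RB.inv().apply(p-ORG))
"
```

```text
dpos [ 0.0128 -0.0023 -0.2941] dr [-0.0026 -0.0339 -0.0076] t 8.3 open 0.0919515631872394 F [-1.0732  0.5161 -1.6071]
(199.5723140495868, 221.96900826446281) 242.0 [0.5592 0.3038 0.1   ] [-0.0559  0.0287  0.0627]
```

>>> {"fn": "apply_moves", "kwargs": {
  "delta_pos": [
    [0.01,0,-0.1],
    [0.01,0,-0.2],
    [0.01,0,-0.28],
    [0.01,0,-0.285],
    [0.01,0,-0.285],
    [0.01,0,-0.285],
    [0.01,0,-0.285],
    [0.01,0,-0.285]
  ],
  "dr": [
    [0,-0.02,0],
    [0,-0.03,0],
    [0,-0.03,0],
    [0,-0.03,0],
    [0,-0.03,0],
    [0,-0.03,0],
    [0,-0.03,0],
    [0,-0.03,0]
  ],
  "jaw": [1,1,1,1,0.4,0.4,0.4,0.4],
  "force": 12
}}

```text
time: 9.02
tool_pos: [0.6735, 0.0386, 0.0386]
tool_rot: [3.142, 0.018, -3.14]
contact_force: [1.1, -0.7, -0.1]
opening: 0.0697
grip_force: 0.0
```

>>> {"fn": "apply_moves", "kwargs": {
  "delta_pos": [
    [0,0,0],
    [0,0,0],
    [0,0,0],
    [0,0,0],
    [0,0,0.1],
    [0,0,0.2],
    [-0.05,0,0.3],
    [-0.1,0,0.4]
  ],
  "dr": [
    [0,0,0],
    [0,0,0],
    [0,0,0],
    [0,0,0],
    [0,0,0],
    [0,0,0],
    [0,0,0],
    [0,0,0]
  ],
  "jaw": [0.4,0.4,0.4,0.4,0.4,0.4,0.4,0.4],
  "force": 12
}}

```text
time: 9.68
tool_pos: [0.6339, 0.0385, 0.1906]
tool_rot: [3.141, 0.012, -3.14]
contact_force: [1.3, -0.4, -1.1]
opening: 0.0525
grip_force: 11.8
```

```bash
echo 'tl=RB*Ro.from_euler("x",-.22)*Ro.from_euler("z",np.pi)*Ro.from_euler("x",np.pi)
def inb():
    s=telemetry.observe(); print(RB.inv().apply(s["tool_pos"]-ORG),s["contact_force"],s["qpos"])' >>h.py; python3 -c "
from h import *
go(binp(-.054,-.055,.14),tl)"
```

```text
dpos [-0.1535  0.4367 -0.0565] dr [-0.1308 -1.1104  0.9742] t 9.6833 open 0.052488212337453564 F [ 1.2844 -0.4123 -1.0728]
```

>>> {"fn": "apply_moves", "kwargs": {
  "delta_pos": [
    [-0.05,0.03,0.1],
    [-0.1,0.1,0.15],
    [-0.14,0.2,0.15],
    [-0.14,0.3,0.15],
    [-0.14,0.35,0.15],
    [-0.14,0.35,0.15],
    [-0.14,0.35,0.15],
    [-0.14,0.35,0.15]
  ],
  "dr": [
    [-0.02,-0.12,0.1],
    [-0.04,-0.25,0.2],
    [-0.05,-0.37,0.3],
    [-0.06,-0.5,0.44],
    [-0.08,-0.65,0.57],
    [-0.09,-0.8,0.7],
    [-0.1,-0.8,0.7],
    [-0.1,-0.8,0.7]
  ],
  "jaw": [0.4,0.4,0.4,0.4,0.4,0.4,0.4,0.4]
}}

```text
time: 10.35
tool_pos: [0.5773, 0.1786, 0.2494]
tool_rot: [-3.016, 0.391, -2.761]
contact_force: [0.5, -0.7, 0.4]
opening: 0.053
grip_force: 11.8
```

```bash
python3 -c "
from h import *
go(binp(-.054,-.055,.14),tl)"
```

```text
dpos [-0.012   0.0867 -0.2036] dr [-0.0311 -0.3131  0.2782] t 10.35 open 0.052950691655297075 F [ 0.4793 -0.7135  0.3943]
```

>>> {"fn": "apply_moves", "kwargs": {
  "delta_pos": [
    [-0.01,0.04,0],
    [-0.01,0.09,0],
    [-0.01,0.09,-0.05],
    [-0.01,0.09,-0.1],
    [-0.01,0.09,-0.15],
    [-0.01,0.09,-0.2],
    [-0.01,0.09,-0.2],
    [-0.01,0.09,-0.2]
  ],
  "dr": [
    [-0.03,-0.31,0.28],
    [-0.03,-0.31,0.28],
    [-0.03,-0.31,0.28],
    [-0.03,-0.31,0.28],
    [-0.03,-0.31,0.28],
    [-0.03,-0.31,0.28],
    [-0.03,-0.31,0.28],
    [-0.03,-0.31,0.28]
  ],
  "jaw": [0.4,0.4,0.4,0.4,0.4,0.4,0.4,0.4]
}}

```text
time: 11.02
tool_pos: [0.5751, 0.2137, 0.1688]
tool_rot: [-2.923, 0.522, -2.581]
contact_force: [1.0, -0.6, 0.1]
opening: 0.0528
grip_force: 11.8
```

```bash
python3 -c "
from h import *
go(binp(-.054,-.055,.04),tl);inb()"
```

```text
dpos [ 0.0992  0.0655 -0.2187] dr [-0.0007 -0.0038  0.0006] t 11.0167 open 0.052796899637206046 F [ 1.039  -0.5655  0.0822]
[-0.0514 -0.056   0.1395] [ 1.039  -0.5655  0.0822] [ 0.2649  0.3329  1.8755 -0.1771  0.3798 -1.6623]
```

>>> {"fn": "apply_moves", "kwargs": {
  "delta_pos": [
    [0.02,0.013,-0.042],
    [0.04,0.026,-0.083],
    [0.06,0.039,-0.124],
    [0.075,0.049,-0.16],
    [0.085,0.057,-0.185],
    [0.092,0.062,-0.203],
    [0.098,0.065,-0.218],
    [0.098,0.065,-0.218]
  ],
  "dr": [
    [0,0,0],
    [0,0,0],
    [0,0,0],
    [0,0,0],
    [0,0,0],
    [0,0,0],
    [0,0,0],
    [0,0,0]
  ],
  "jaw": [0.4,0.4,0.4,0.4,0.4,0.4,0.4,0.4]
}}

```text
time: 11.68
tool_pos: [0.6185, 0.2449, 0.0917]
tool_rot: [-2.923, 0.506, -2.582]
contact_force: [-0.5, 1.2, -1.2]
opening: 0.0526
grip_force: 11.8
```

```bash
python3 -c "
from h import *
go(binp(-.054,-.055,.026),tl);inb()"
```

```text
dpos [ 0.0056 -0.0032 -0.0562] dr [ 0.0167 -0.0302  0.0043] t 11.6833 open 0.05257627375646017 F [-0.4746  1.2055 -1.193 ]
[-0.0438 -0.0527  0.0461] [-0.4746  1.2055 -1.193 ] [ 0.3059  0.5338  1.7978 -0.3331  0.2839 -1.4721]
```

```bash
echo 'tl2=Ro.from_rotvec(.12*RB.apply([0,1,0]))*tl' >>h.py; python3 -c "
from h import *
go(binp(-.05,-.055,.035),tl2);go(binp(-.05,-.055,.025),tl2);go(binp(-.05,-.055,.02),tl2)"
```

```text
dpos [ 0.0034 -0.0046 -0.0318] dr [-0.1109  0.173   0.0045] t 11.6833 open 0.05257627375646017 F [-0.4746  1.2055 -1.193 ]
dpos [ 0.014   0.002  -0.0534] dr [-0.1109  0.173   0.0045] t 11.6833 open 0.05257627375646017 F [-0.4746  1.2055 -1.193 ]
dpos [ 0.0193  0.0054 -0.0642] dr [-0.1109  0.173   0.0045] t 11.6833 open 0.05257627375646017 F [-0.4746  1.2055 -1.193 ]
```

>>> {"fn": "apply_moves", "kwargs": {
  "delta_pos": [
    [0,0,0],
    [0,0,0],
    [0,0,0],
    [0,0,0],
    [0,0,0]
  ],
  "dr": [
    [-0.06,0.08,0],
    [-0.11,0.17,0],
    [-0.11,0.17,0],
    [-0.11,0.17,0],
    [-0.11,0.17,0]
  ],
  "jaw": [0.4,0.4,0.4,0.4,0.4],
  "force": 8
}}

```text
time: 12.1
tool_pos: [0.6174, 0.2445, 0.0919]
tool_rot: [-2.921, 0.406, -2.582]
contact_force: [0.3, -0.4, -0.9]
opening: 0.0534
grip_force: 7.9
```

```bash
python3 -c "
from h import *
inb();go(binp(-.05,-.055,.025),tl2);go(binp(-.05,-.055,.02),tl2)"
```

```text
[-0.0447 -0.0525  0.0468] [ 0.255  -0.4021 -0.8555] [ 0.3198  0.5494  1.7118 -0.28    0.4519 -1.5397]
dpos [ 0.0167  0.003  -0.0538] dr [-0.0019  0.0046  0.0042] t 12.1 open 0.05337542924354354 F [ 0.255  -0.4021 -0.8555]
dpos [ 0.0219  0.0063 -0.0646] dr [-0.0019  0.0046  0.0042] t 12.1 open 0.05337542924354354 F [ 0.255  -0.4021 -0.8555]
```

>>> {"fn": "apply_moves", "kwargs": {
  "delta_pos": [
    [0.002,0,-0.008],
    [0.005,0.001,-0.016],
    [0.008,0.001,-0.025],
    [0.01,0.002,-0.033],
    [0.013,0.002,-0.041],
    [0.015,0.003,-0.048],
    [0.017,0.003,-0.054],
    [0.017,0.003,-0.054]
  ],
  "dr": [
    [0,0,0],
    [0,0,0],
    [0,0,0],
    [0,0,0],
    [0,0,0],
    [0,0,0],
    [0,0,0],
    [0,0,0]
  ],
  "jaw": [0.4,0.4,0.4,0.4,0.4,0.4,0.4,0.4],
  "force": 6
}}

```text
time: 12.77
tool_pos: [0.6252, 0.2452, 0.0703]
tool_rot: [-2.92, 0.406, -2.582]
contact_force: [0.2, -3.2, 3.3]
opening: 0.0529
grip_force: 6.0
```

```bash
python3 -c "
from h import *
inb();s=telemetry.observe();print(RB.inv().apply(s['contact_force']));go(binp(-.05,-.055,.018),tl2)"
```

```text
[-0.0494 -0.0561  0.0246] [ 0.2342 -3.235   3.2797] [ 0.317   0.5922  1.7071 -0.3033  0.4151 -1.5166]
[ 0.3186 -2.8622  3.6032]
dpos [ 0.0046  0.006  -0.0151] dr [-0.      0.0048  0.0049] t 12.7667 open 0.052913090882726645 F [ 0.2342 -3.235   3.2797]
```

Floor contact again, about 3.6 N. Releasing.

>>> {"fn": "apply_moves", "kwargs": {
  "delta_pos": [
    [0,0,0],
    [0,0,0],
    [0,0,0],
    [0,0,0],
    [0,0,0],
    [-0.006,-0.004,0.016],
    [-0.012,-0.008,0.033],
    [-0.024,-0.015,0.062]
  ],
  "dr": [
    [0,0,0],
    [0,0,0],
    [0,0,0],
    [0,0,0],
    [0,0,0],
    [0,0,0],
    [0,0,0],
    [0,0,0]
  ],
  "jaw": [0.6,0.62,0.64,0.66,0.7,0.7,0.7,0.7]
}}

```text
time: 13.43
tool_pos: [0.6144, 0.2398, 0.0948]
tool_rot: [-2.922, 0.404, -2.581]
contact_force: [-0.4, 0.1, 0.0]
opening: 0.064
grip_force: 0.0
```

>>> {"fn": "apply_moves", "kwargs": {
  "delta_pos": [
    [-0.02,-0.01,0.06],
    [-0.05,-0.02,0.12],
    [-0.08,-0.03,0.2],
    [-0.12,-0.05,0.3],
    [-0.16,-0.15,0.4],
    [-0.2,-0.25,0.4],
    [-0.25,-0.35,0.4],
    [-0.3,-0.45,0.4]
  ],
  "dr": [
    [0,0,0],
    [0,0,0],
    [0,0,0],
    [0,0,0],
    [0,0,0],
    [0.02,0.15,-0.2],
    [0.05,0.3,-0.4],
    [0.07,0.45,-0.6]
  ],
  "jaw": [0.7,0.7,0.7,0.7,0.7,0.8,1,1]
}}

```text
time: 14.1
tool_pos: [0.5037, 0.0793, 0.2574]
tool_rot: [-3.046, 0.213, -2.922]
contact_force: [1.6, -0.5, -1.0]
opening: 0.0797
grip_force: 0.0
```

```bash
python3 - <<'E'
from h import *
go([.413,-.253,.2],down(.257+np.pi/2))
A=eyes.read_camera('side')[:,:,::-1].copy();B=eyes.read_camera('top')[:,:,::-1].copy()
cv2.imwrite('pics/sA.png',A);cv2.imwrite('pics/tA.png',B)
cv2.imwrite('pics/s4.png',np.hstack([cv2.resize(A[110:230,190:350],(400,300)),cv2.resize(B[140:260,130:290],(400,300))]))
E
```

```text
dpos [-0.2268 -0.8307 -0.1434] dr [ 0.4252  0.292  -3.0312] t 14.1 open 0.07965629857007335 F [ 1.5757 -0.5164 -1.0097]
```

View pics/s4.png

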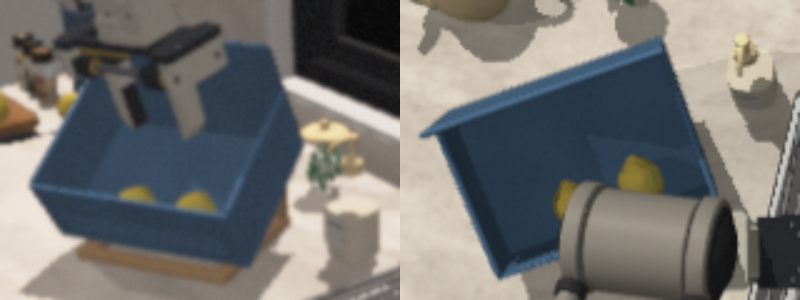

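Both lemons are in the bin, at side crop (137,195) and (195,203). Now the clip.

>>> {"fn": "apply_moves", "kwargs": {
  "delta_pos": [
    [-0.1,-0.1,0],
    [-0.2,-0.2,0],
    [-0.22,-0.3,0],
    [-0.22,-0.4,0],
    [-0.22,-0.5,0],
    [-0.22,-0.6,0],
    [-0.22,-0.7,0],
    [-0.22,-0.7,0]
  ],
  "dr": [
    [0.2,0.15,-0.25],
    [0.2,0.15,-0.5],
    [0.2,0.15,-0.75],
    [0.2,0.15,-1],
    [0.2,0.15,-1],
    [0.2,0.15,-1],
    [0.2,0.15,-1],
    [0.2,0.15,-1]
  ],
  "jaw": [1,1,1,1,1,1,1,1]
}}

```text
time: 14.87
tool_pos: [0.4168, -0.2039, 0.2551]
tool_rot: [-3.14, 0.137, 2.846]
contact_force: [0.3, -0.6, 0.1]
opening: 0.0917
grip_force: 0.0
```

>>> {"fn": "apply_moves", "kwargs": {
  "delta_pos": [
    [0,0,0],
    [0,0,0],
    [0,0,0],
    [0,0,0],
    [0,0,0],
    [0,0,0],
    [0,0,0],
    [0,0,0]
  ],
  "dr": [
    [0,0,-0.25],
    [0,0,-0.5],
    [0,0,-0.75],
    [0,0,-1],
    [0,0,-1],
    [0,0,-1],
    [0,0,-1],
    [0,0,-1]
  ],
  "jaw": [1,1,1,1,1,1,1,1]
}}

```text
time: 15.53
tool_pos: [0.4168, -0.1999, 0.2546]
tool_rot: [3.141, 0.134, 2.35]
contact_force: [0.0, 0.2, 0.2]
opening: 0.0919
grip_force: 0.0
```

```bash
python3 - <<'E'
from h import *
go([.413,-.253,.2],down(.257+np.pi/2)); inb()
B=cv2.imread('pics/tA.png'); A=cv2.imread('pics/sA.png')
for im,n,box in((A,'side',(240,260,330,340)),(B,'top',(340,285,400,330))):
    x,y,X,Y=box; hsv=cv2.cvtColor(im[y:Y,x:X],cv2.COLOR_BGR2HSV)
    for k in cv2.findContours(cv2.inRange(hsv,(18,120,50),(36,255,255)),0,1)[0]:
        if cv2.contourArea(k)>20: print(n,[tuple(q+np.array([x,y])) for q in cv2.boxPoints(cv2.minAreaRect(k)).round(1)])
E
```

```text
dpos [-0.0095 -0.1328 -0.1364] dr [ 0.2355  0.1349 -1.043 ] t 15.5333 open 0.09192876398782679 F [0.0361 0.1787 0.2297]
[-0.3154 -0.3216  0.391 ] [0.0361 0.1787 0.2297] [-0.5952  0.1304  1.7358 -0.0284  1.1439 -1.3645]
side [(np.float64(283.0), np.float64(314.5999984741211)), (np.float64(289.20000076293945), np.float64(268.19999980926514)), (np.float64(310.9000015258789), np.float64(271.0)), (np.float64(304.8000030517578), np.float64(317.5))]
top [(np.float64(361.6000003814697), np.float64(309.20000076293945)), (np.float64(376.70000076293945), np.float64(307.0)), (np.float64(377.4000015258789), np.float64(311.5)), (np.float64(362.20000076293945), np.float64(313.70000076293945))]
top [(np.float64(362.0), np.float64(297.0)), (np.float64(375.0), np.float64(297.0)), (np.float64(375.0), np.float64(306.0)), (np.float64(362.0), np.float64(306.0))]
```

>>> {"fn": "apply_moves", "kwargs": {
  "delta_pos": [
    [-0.01,-0.13,-0.05],
    [-0.01,-0.13,-0.13],
    [-0.01,-0.13,-0.13],
    [-0.01,-0.13,-0.13],
    [-0.01,-0.13,-0.13],
    [-0.01,-0.13,-0.13],
    [-0.01,-0.13,-0.13],
    [-0.01,-0.13,-0.13]
  ],
  "dr": [
    [0.06,0.03,-0.25],
    [0.12,0.07,-0.5],
    [0.18,0.1,-0.75],
    [0.23,0.13,-1],
    [0.23,0.13,-1],
    [0.23,0.13,-1],
    [0.23,0.13,-1],
    [0.23,0.13,-1]
  ],
  "jaw": [1,1,1,1,1,1,1,1]
}}

```text
time: 16.2
tool_pos: [0.4128, -0.2518, 0.2028]
tool_rot: [3.139, 0.004, 1.849]
contact_force: [-0.4, -1.3, -0.4]
opening: 0.0917
grip_force: 0.0
```

```bash
python3 - <<'E'
from h import *
go([.413,-.253,.084],down(.257+np.pi/2)); inb()
R=Ro.from_euler("z",.257)
for nm,q in(("backL",(.023,.015,.051)),("backR",(.023,-.015,.051)),("frL",(-.023,.015,.051)),("frR",(-.023,-.015,.051)),("botfrL",(-.008,.02,-.046)),("botfrR",(-.008,-.02,-.046))):
    P=np.array([.4125,-.2535,.068])+R.apply(q); print(nm,proj("side",P),proj("top",P))
E
```

```text
dpos [ 0.0006 -0.003  -0.2971] dr [ 0.0069  0.0067 -0.0434] t 16.2 open 0.09169232932154064 F [-0.409  -1.2954 -0.4125]
[-0.3682 -0.3634  0.3617] [-0.409  -1.2954 -0.4125] [-0.7062  0.2858  1.676  -0.0004  1.175  -0.9847]
backL [300.4587 268.1983] [366.0553 297.3859]
backR [310.9119 273.004 ] [376.386  296.7545]
frL [285.7192 277.6769] [367.3021 313.3388]
frR [296.234  282.8059] [377.7024 312.6899]
botfrL [291.4    309.7402] [362.2682 311.3675]
botfrR [304.7565 316.8957] [375.2267 310.565 ]
```

>>> {"fn": "apply_moves", "kwargs": {
  "delta_pos": [
    [0,0,-0.1],
    [0,0,-0.2],
    [0,0,-0.27],
    [0,0,-0.295],
    [0,0,-0.295],
    [0,0,-0.295],
    [0,0,-0.295],
    [0,0,-0.295]
  ],
  "dr": [
    [0,0,-0.04],
    [0,0,-0.04],
    [0,0,-0.04],
    [0,0,-0.04],
    [0,0,-0.04],
    [0,0,-0.04],
    [0,0,-0.04],
    [0,0,-0.04]
  ],
  "jaw": [1,1,1,1,1,1,1,1]
}}

```text
time: 16.87
tool_pos: [0.4136, -0.2526, 0.086]
tool_rot: [3.138, 0.006, 1.827]
contact_force: [-0.1, 0.8, 0.6]
opening: 0.0918
grip_force: 0.0
```

>>> {"fn": "apply_moves", "kwargs": {
  "delta_pos": [
    [0,0,0],
    [0,0,0],
    [0,0,0],
    [0,0,0],
    [0,0,0],
    [0,0,0],
    [0,0,0],
    [0,0,0]
  ],
  "dr": [
    [0,0,0],
    [0,0,0],
    [0,0,0],
    [0,0,0],
    [0,0,0],
    [0,0,0],
    [0,0,0],
    [0,0,0]
  ],
  "jaw": [0.6,0.4,0.3,0.2,0.1,0.1,0.1,0.1],
  "force": 40
}}

```text
time: 17.53
tool_pos: [0.4127, -0.2521, 0.0844]
tool_rot: [3.14, 0.003, 1.826]
contact_force: [-0.0, 0.9, 2.1]
opening: 0.0431
grip_force: 7.5
```

>>> {"fn": "apply_moves", "kwargs": {
  "delta_pos": [
    [0,0,0],
    [0,0,0],
    [0,0,0]
  ],
  "dr": [
    [0,0,0],
    [0,0,0],
    [0,0,0]
  ],
  "jaw": [0.1,0.1,0.1],
  "force": 40
}}

```text
time: 17.78
tool_pos: [0.4128, -0.2521, 0.0846]
tool_rot: [3.14, 0.003, 1.826]
contact_force: [-1.2, 0.8, 2.8]
opening: 0.0411
grip_force: 40.0
```

>>> {"fn": "apply_moves", "kwargs": {
  "delta_pos": [
    [0,0,0],
    [0,0,0],
    [0,0,0],
    [0,0,0],
    [0,0,0],
    [0,0,0]
  ],
  "dr": [
    [0,0,0],
    [0,0,0],
    [0,0,0],
    [0,0,0],
    [0,0,0],
    [0,0,0]
  ],
  "jaw": [0.1,0.1,0.1,0.1,0.1,0.1],
  "force": 40
}}

```text
time: 18.28
tool_pos: [0.4128, -0.2521, 0.0845]
tool_rot: [3.14, 0.003, 1.826]
contact_force: [-0.8, 0.6, 3.6]
opening: 0.0412
grip_force: 40.0
```

```bash
python3 - <<'E'
from h import *
A=eyes.read_camera('side')[:,:,::-1];B=eyes.read_camera('top')[:,:,::-1]
cv2.imwrite('pics/s5.png',np.hstack([cv2.resize(A[230:335,235:340],(400,400),interpolation=2),cv2.resize(B[265:345,330:410],(400,400),interpolation=2)]))
E
```

```text
(no output)
```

View pics/s5.png

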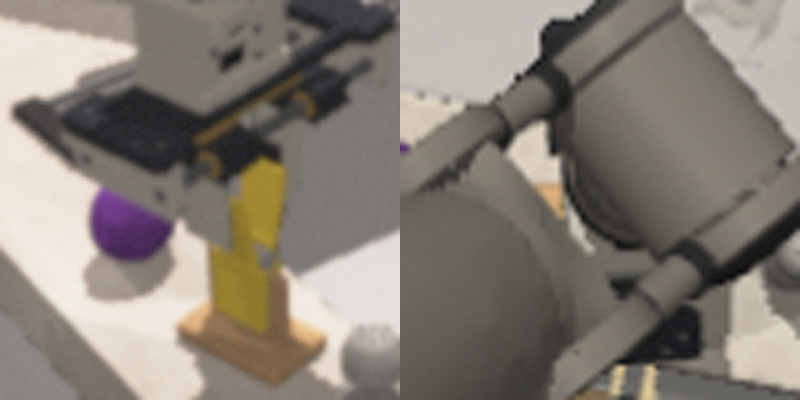

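The crop shows the fingers around the handles, aligned with clip x. The opening has stalled at 41 mm at 40 N, so I'll test a firmer grip.

>>> {"fn": "apply_moves", "kwargs": {
  "delta_pos": [
    [0,0,0],
    [0,0,0],
    [0,0,0],
    [0,0,0]
  ],
  "dr": [
    [0,0,0],
    [0,0,0],
    [0,0,0],
    [0,0,0]
  ],
  "jaw": [0,0,0,0],
  "force": 58
}}

```text
time: 18.72
tool_pos: [0.4128, -0.2521, 0.0846]
tool_rot: [3.14, 0.003, 1.826]
contact_force: [-0.7, 1.3, 5.7]
opening: 0.0406
grip_force: 58.0
```

```bash
python3 - <<'E'
from h import *
s=telemetry.observe();print(s['opening'],s['grip_force'],s['contact_force'],s['torque'])
A=eyes.read_camera('side')[:,:,::-1]
c=cv2.resize(A[255:315,270:335],(780,600)[0:1]*1+(600,) if 0 else (650,600),interpolation=cv2.INTER_LANCZOS4)
cv2.imwrite('pics/s6.png',cv2.convertScaleAbs(c,alpha=1.3))
# expected finger pad positions
T=s['tool_pos'];R=Ro.from_euler('xyz',s['tool_rot'])
for sg in(1,-1):
  for zz in(0,-.019,-.04): 
    p=T+R.apply([0,sg*(s['opening']/2),zz]);u=proj('side',p);print(sg,zz,p,(u-[270,255])*10)
E
```

```text
0.04057200705933297 57.98162575811148 [-0.6727  1.2638  5.6821] [ 0.0013  0.2534 -0.0426]
1 0 [ 0.4324 -0.247   0.0846] [352.0069 289.3842]
1 -0.019 [ 0.4324 -0.247   0.1036] [348.2593 217.3118]
1 -0.04 [ 0.4323 -0.2469  0.1246] [344.0393 135.9736]
-1 0 [ 0.3932 -0.2573  0.0846] [224.6723 376.3076]
-1 -0.019 [ 0.3931 -0.2572  0.1036] [219.5246 303.1918]
-1 -0.04 [ 0.3931 -0.2571  0.1246] [213.728  220.6169]
```

View pics/s6.png

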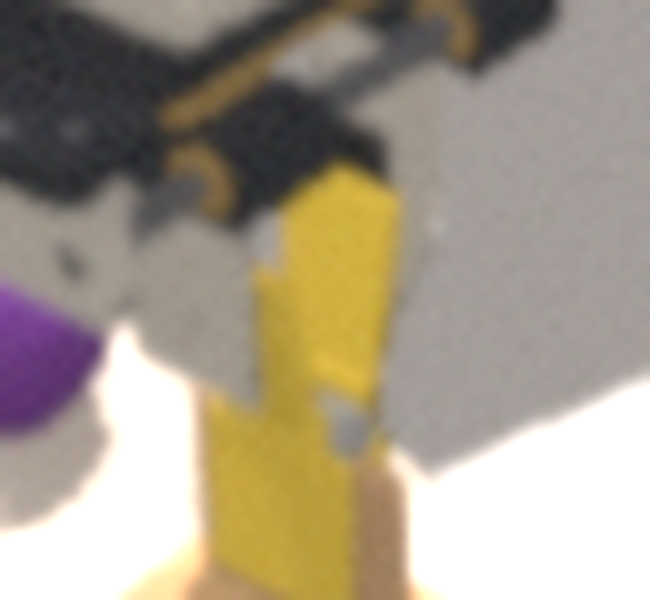

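The crop shows the pads bearing on the flared handles, around y=300, and the jaws still shut on the plate. I'll open slightly, change height and re-pinch.

>>> {"fn": "apply_moves", "kwargs": {
  "delta_pos": [
    [0,0,0],
    [0,0,0],
    [0,0,0],
    [0,0,0.025],
    [0,0,0.025],
    [0,0,0.025],
    [0,0,0.025],
    [0,0,0.025]
  ],
  "dr": [
    [0,0,0],
    [0,0,0],
    [0,0,0],
    [0,0,0],
    [0,0,0],
    [0,0,0],
    [0,0,0],
    [0,0,0]
  ],
  "jaw": [0.65,0.65,0.65,0.65,0.65,0.1,0.1,0.1],
  "force": 40
}}

```text
time: 19.43
tool_pos: [0.4126, -0.2519, 0.0941]
tool_rot: [3.14, 0.003, 1.826]
contact_force: [0.5, 1.0, 0.4]
opening: 0.0441
grip_force: 0.0
```

>>> {"fn": "apply_moves", "kwargs": {
  "delta_pos": [
    [0,0,0],
    [0,0,0]
  ],
  "dr": [
    [0,0,0],
    [0,0,0]
  ],
  "jaw": [0.1,0.1]
}}

```text
time: 19.6
tool_pos: [0.4126, -0.2519, 0.0942]
tool_rot: [3.14, 0.003, 1.826]
contact_force: [-0.0, 0.2, 0.5]
opening: 0.0412
grip_force: 40.0
```

>>> {"fn": "apply_moves", "kwargs": {
  "delta_pos": [
    [0,0,0],
    [0,0,0],
    [0,0,0],
    [0,0,0]
  ],
  "dr": [
    [0,0,0],
    [0,0,0],
    [0,0,0],
    [0,0,0]
  ],
  "jaw": [0.1,0.1,0.1,0.1]
}}

```text
time: 19.93
tool_pos: [0.4126, -0.252, 0.0943]
tool_rot: [3.14, 0.003, 1.826]
contact_force: [-0.2, 1.2, -1.3]
opening: 0.0413
grip_force: 40.0
```

>>> {"fn": "apply_moves", "kwargs": {
  "delta_pos": [
    [0,0,0.006],
    [0,0,0.012],
    [0,0,0.012],
    [0,0,0.012]
  ],
  "dr": [
    [0,0,0],
    [0,0,0],
    [0,0,0],
    [0,0,0]
  ],
  "jaw": [0,0,0,0],
  "force": 40
}}

```text
time: 20.27
tool_pos: [0.4129, -0.2522, 0.0995]
tool_rot: [3.14, 0.004, 1.826]
contact_force: [0.0, -0.0, -1.2]
opening: 0.0404
grip_force: 40.0
```

```bash
python3 - <<'E'
from h import *
s=telemetry.observe();print(s['opening'],s['grip_force'],s['contact_force'],s['torque'])
for n,(x,y,X,Y),f in(("side",(270,255,335,330),"pics/sA.png"),):
    im=eyes.read_camera(n)[:,:,::-1]; cv2.imwrite("pics/sB.png",im); o=cv2.imread(f)
    for a in(o,im):
        m=cv2.inRange(cv2.cvtColor(np.ascontiguousarray(a[y:Y,x:X]),cv2.COLOR_BGR2HSV),(20,140,80),(34,255,255))
        for r in range(10,66,4):
            q=np.flatnonzero(m[r]); print(r+y,(q.min()+x,q.max()+x) if len(q) else "-",end=" ")
        print()
E
```

```text
0.040394003557912735 39.98369732871652 [ 0.0425 -0.0465 -1.2396] [-0.0996  0.025   0.02  ]
265 - 269 - 273 (np.int64(301), np.int64(308)) 277 (np.int64(289), np.int64(309)) 281 (np.int64(290), np.int64(309)) 285 (np.int64(291), np.int64(308)) 289 (np.int64(292), np.int64(307)) 293 (np.int64(292), np.int64(306)) 297 (np.int64(291), np.int64(301)) 301 (np.int64(291), np.int64(304)) 305 (np.int64(291), np.int64(304)) 309 (np.int64(291), np.int64(304)) 313 (np.int64(295), np.int64(304)) 317 (np.int64(302), np.int64(303)) 
265 - 269 (np.int64(300), np.int64(304)) 273 (np.int64(299), np.int64(309)) 277 (np.int64(299), np.int64(308)) 281 (np.int64(296), np.int64(308)) 285 (np.int64(296), np.int64(307)) 289 (np.int64(296), np.int64(307)) 293 (np.int64(292), np.int64(300)) 297 (np.int64(291), np.int64(302)) 301 (np.int64(291), np.int64(305)) 305 (np.int64(291), np.int64(305)) 309 (np.int64(292), np.int64(305)) 313 (np.int64(300), np.int64(305)) 317 -
```

>>> {"fn": "apply_moves", "kwargs": {
  "delta_pos": [
    [0,0,0.02],
    [0,0,0.04],
    [0,0,0.07],
    [0,0,0.1],
    [0,0,0.14],
    [0,0,0.2],
    [0,0,0.25],
    [0,0,0.25]
  ],
  "dr": [
    [0,0,0],
    [0,0,0],
    [0,0,0],
    [0,0,0],
    [0,0,0],
    [0,0,0],
    [0,0,0],
    [0,0,0]
  ],
  "jaw": [0,0,0,0,0,0,0,0]
}}

```text
time: 20.98
tool_pos: [0.4145, -0.2535, 0.204]
tool_rot: [3.135, 0.01, 1.826]
contact_force: [0.8, -1.5, -0.7]
opening: 0.0407
grip_force: 40.0
```

```bash
python3 - <<'E'
from h import *
s=telemetry.observe();print(s['opening'],s['grip_force'],s['contact_force'],s['tool_pos'])
A=eyes.read_camera('side')[:,:,::-1].copy();cv2.imwrite("pics/sC.png",A)
B=eyes.read_camera('top')[:,:,::-1].copy();cv2.imwrite("pics/tC.png",B)
c=A[215:320,245:345]; print(proj("side",s['tool_pos']))
cv2.imwrite('pics/s7.png',cv2.resize(c,(571,600),interpolation=2))
E
```

```text
0.04069486750733296 39.98366883024573 [ 0.7844 -1.4704 -0.6938] [ 0.4145 -0.2535  0.204 ]
[297.2917 240.1045]
```

View pics/s7.png

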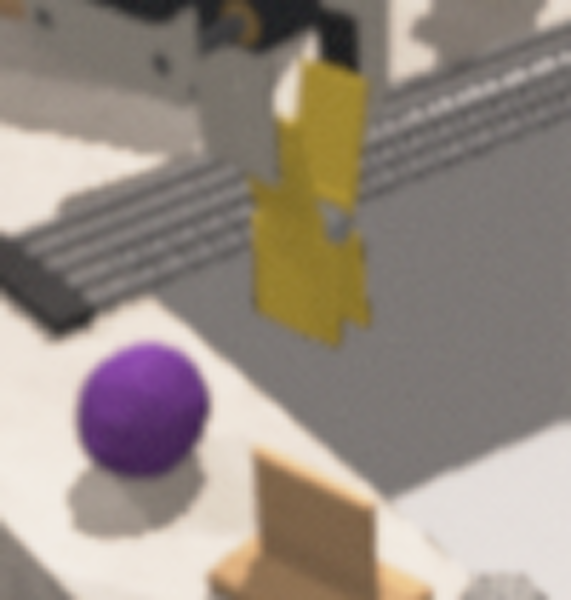

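The clip has come off the holder and hangs squarely between the fingers, with its jaws near (340,345) and (365,322), still almost shut. I'll check the handle angle numerically.

```bash
python3 - <<'E'
from h import *
s=telemetry.observe();T=s['tool_pos'];R=Ro.from_euler("z",.2555)
f=lambda q:(proj("side",T-[0,0,.027]+R.apply(q))-[245,215])*5.71
for X in(.023,.0203,.011): print(X,"backtop",f((X,.015,.051)),f((X,-.015,.051)),"fronttop",f((-X,.015,.051)),f((-X,-.015,.051)))
for X in(.008,.010,.019): print(X,"jawtips back",f((X,-.02,-.046)),"front",f((-X,.02,-.046)),f((-X,-.02,-.046)))
print("barrel end",f((0,-.02,0)))
for y in (-.02,-.0275,-.046): print("pad faces at tool y",y,(proj("side",T+R.apply((y,0,0)))-[245,215])*5.71)
A=cv2.imread("pics/sC.png")[215:320,245:345]; m=cv2.inRange(cv2.cvtColor(A,cv2.COLOR_BGR2HSV),(20,120,50),(34,255,255))
for r in range(9,64,2):
    q=np.flatnonzero(m[r]); print(round(r*5.71),[round(a*5.71) for a in q[np.r_[True,np.diff(q)>1]]],[round(a*5.71) for a in q[np.r_[np.diff(q)>1,True]]] if len(q) else "")
E
```

```text
0.023 backtop [303.1804  56.5622] [365.8672  81.0496] fronttop [213.5907 105.6513] [276.6379 131.8926]
0.0203 backtop [298.0782  59.3567] [360.7894  83.9421] fronttop [219.0095 102.6809] [282.039  128.8142]
0.011 backtop [280.3578  69.0632] [343.1501  93.9909] fronttop [237.518   92.5364] [300.483  118.3026]
0.008 jawtips back [358.1095 333.4626] front [248.8141 314.9189] [328.8249 352.8566]
0.01 jawtips back [361.726  331.0673] front [245.0902 317.264 ] [325.1197 355.3101]
0.019 jawtips back [377.881  320.3668] front [228.2115 327.893 ] [308.3218 366.4327]
barrel end [338.527  235.8045]
pad faces at tool y -0.02 [254.6797 175.227 ]
pad faces at tool y -0.0275 [239.8264 183.8592]
pad faces at tool y -0.046 [202.5119 205.548 ]Traceback (most recent call last):
  File "<stdin>", line 10, in <module>
IndexError: boolean index did not match indexed array along axis 0; size of axis is 0 but size of corresponding boolean axis is 1
```

>>> {"fn": "apply_moves", "kwargs": {
  "delta_pos": [
    [0,0,0],
    [0,0,0],
    [0,0,0],
    [0,0,0],
    [0,0,0],
    [0,0,0],
    [0,0,0],
    [0,0,0]
  ],
  "dr": [
    [0,0,0],
    [0,0,0],
    [0,0,0],
    [0,0,0],
    [0,0,0],
    [0,0,0],
    [0,0,0],
    [0,0,0]
  ],
  "jaw": [0,0,0,0,0,0,0,0],
  "force": 60
}}

```text
time: 21.75
tool_pos: [0.4128, -0.2521, 0.1992]
tool_rot: [3.14, 0.003, 1.826]
contact_force: [-0.1, 1.1, -0.0]
opening: 0.04
grip_force: 60.0
```

```bash
python3 - <<'E'
from h import *
s=telemetry.observe(); print(s['opening'],s['grip_force'],s['tool_pos'],s['contact_force'],s['torque'])
im=eyes.read_camera("side")[:,:,::-1]; cv2.imwrite("pics/sD.png",im)
for f in("pics/sC.png","pics/sD.png"):
    A=cv2.imread(f)[215:285,280:330]; m=cv2.inRange(cv2.cvtColor(A,cv2.COLOR_BGR2HSV),(18,110,40),(36,255,255))
    for r in range(8,62,1): print(r+215,"".join(".#"[v>0] for v in m[r,5:40]))
E
```

```text
0.04002170391482165 59.980371817946434 [ 0.4128 -0.2521  0.1992] [-0.0565  1.1172 -0.0487] [-0.1019  0.0336  0.0462]Traceback (most recent call last):
  File "<stdin>", line 6, in <module>
  File "<stdin>", line 6, in <genexpr>
TypeError: string indices must be integers, not 'numpy.bool'
```

```bash
python3 - <<'E'
from h import *
s=telemetry.observe();T=s['tool_pos'];R=Ro.from_euler("z",.2555)
f=lambda q:proj("side",T-[0,0,.0262]+R.apply(q))
for X in(.023,.0203,.011): print(X,"backtop",f((X,.015,.051)),f((X,-.015,.051)),"fronttop",f((-X,.015,.051)),f((-X,-.015,.051)))
for X in(.008,.012,.019): print(X,"jawtips back",f((X,-.02,-.046)),"front",f((-X,.02,-.046)),f((-X,-.02,-.046)))
print("barrel",f((0,-.02,0)),"padtip -y",f((-.02,-.0095,.0262)),f((.02,-.0095,.0262)))
A=cv2.imread("pics/sD.png")[215:285,280:330]; m=cv2.inRange(cv2.cvtColor(A,cv2.COLOR_BGR2HSV),(18,110,40),(36,255,255))
for r in range(5,64): print(r+215,"".join("#" if v else "." for v in m[r,5:40]))
E
```

```text
0.023 backtop [297.9694 224.9527] [308.9446 229.2417] fronttop [282.2767 233.5506] [293.3147 238.1468]
0.0203 backtop [297.0757 225.4422] [308.0551 229.7483] fronttop [283.2258 233.0303] [294.2608 237.6076]
0.011 backtop [293.9717 227.1422] [304.9653 231.5084] fronttop [286.4678 231.2535] [297.4915 235.7665]
0.008 jawtips back [307.591  273.4419] front [288.4531 270.194 ] [302.4614 276.8385]
0.012 jawtips back [308.8563 272.604 ] front [287.1469 271.0165] [301.1616 277.6991]
0.019 jawtips back [311.0543 271.1483] front [284.8444 272.4662] [298.87   279.2162]
barrel [304.1579 256.3416] padtip -y [292.9671 247.5816] [306.3693 239.6883]
220 ...#...............................
221 ...#...............................
222 ...................................
223 ..##...............................
224 ...................................
225 ...................................
226 ...................................
227 ................#..................
228 .............#######...............
229 ............#########..............
230 ............##########.............
231 ............##
[... 1201 characters left out ...]
#######.............
262 ...####################............
263 ...####################............
264 ...####################............
265 ...####################............
266 ...####################............
267 ...####################............
268 ...####################............
269 ....###################............
270 ....###################............
271 ....###################............
272 ......############.####............
273 ........##########...##............
274 ..........########.................
275 ............######.................
276 ...............###.................
277 ...................................
278 ...................................
```

>>> {"fn": "apply_moves", "kwargs": {
  "delta_pos": [
    [0,0,0],
    [0,0,0],
    [0,0,0]
  ],
  "dr": [
    [0,0,0],
    [0,0,0],
    [0,0,0]
  ],
  "jaw": [0,0,0],
  "force": 15
}}

```text
time: 22.05
tool_pos: [0.4128, -0.2521, 0.1993]
tool_rot: [3.14, 0.003, 1.826]
contact_force: [0.1, 0.0, -0.4]
opening: 0.0423
grip_force: 15.0
```

>>> {"fn": "apply_moves", "kwargs": {
  "delta_pos": [
    [0,0,0],
    [0,0,0],
    [0,0,0]
  ],
  "dr": [
    [0,0,0],
    [0,0,0],
    [0,0,0]
  ],
  "jaw": [0,0,0],
  "force": 30
}}

```text
time: 22.3
tool_pos: [0.4128, -0.2521, 0.1993]
tool_rot: [3.14, 0.003, 1.826]
contact_force: [0.0, 0.6, -0.5]
opening: 0.0416
grip_force: 30.0
```

```bash
python3 - <<'E'
from h import *
# top-view evidence, initial scene vs. held: yellow rows at clip
A=cv2.imread("pics/tA.png")[288:322,352:388]; m=cv2.inRange(cv2.cvtColor(A,cv2.COLOR_BGR2HSV),(18,110,60),(36,255,255))
for r in range(len(m)): print(r+288,"".join("#" if v else "." for v in m[r]))
R=Ro.from_euler("z",.257); P=np.array([.4125,-.2535,.068]); f=lambda q:proj("top",P+R.apply(q))
for q in((.023,.015,.051),(.0205,.015,.051),(.018,.015,.051),(-.018,.015,.051),(-.0205,.015,.051),(-.023,.015,.051),(-.008,.02,-.046),(-.0165,.015,.028)): print(q,f(q))
E
```

```text
288 ....................................
289 ....................................
290 ....................................
291 ....................................
292 ....................................
293 ....................................
294 ....................................
295 ....................................
296 ....................................
297 ..............##########............
298 ..............##########............
299 ..............#########.............
300 ..............##########............
301 .............###########............
302 .............###########............
303 .............############...........
304 ...........###########..#...........
305 ..........##........................
306 ..........##........................
307 ....................................
308 ..............#..########...........
309 ..........################..........
310 ..........################..........
311 ..........################..........
312 ..........#############.............
313 ...........######.#.................
314 ....................................
315 ....................................
316 ....................................
317 ....................................
318 ....................................
319 ....................................
320 ....................................
321 ....................................
(0.023, 0.015, 0.051) [366.0553 297.3859]
(0.0205, 0.015, 0.051) [366.123  298.2477]
(0.018, 0.015, 0.051) [366.1906 299.1101]
(-0.018, 0.015, 0.051) [367.1664 311.5951]
(-0.0205, 0.015, 0.051) [367.2342 312.4667]
(-0.023, 0.015, 0.051) [367.3021 313.3388]
(-0.008, 0.02, -0.046) [362.2682 311.3675]
(-0.0165, 0.015, 0.028) [366.3719 311.8122]
```

>>> {"fn": "apply_moves", "kwargs": {
  "delta_pos": [
    [0,0,-0.03],
    [0,0,-0.06],
    [0,0,-0.1],
    [0,0,-0.13],
    [0,0,-0.15],
    [0,0,-0.165],
    [0,0,-0.18],
    [0,0,-0.18]
  ],
  "dr": [
    [0,0,0],
    [0,0,0],
    [0,0,0],
    [0,0,0],
    [0,0,0],
    [0,0,0],
    [0,0,0],
    [0,0,0]
  ],
  "jaw": [0,0,0,0,0,0,0,0],
  "force": 60
}}

```text
time: 22.97
tool_pos: [0.4125, -0.2518, 0.1265]
tool_rot: [3.141, 0.002, 1.826]
contact_force: [-0.5, -0.1, -0.8]
opening: 0.0404
grip_force: 60.0
```

>>> {"fn": "apply_moves", "kwargs": {
  "delta_pos": [
    [0,0,-0.01],
    [0,0,-0.02],
    [0,0,-0.03],
    [0,0,-0.04],
    [0,0,-0.05],
    [0,0,-0.06],
    [0,0,-0.07],
    [0,0,-0.07]
  ],
  "dr": [
    [0,0,0],
    [0,0,0],
    [0,0,0],
    [0,0,0],
    [0,0,0],
    [0,0,0],
    [0,0,0],
    [0,0,0]
  ],
  "jaw": [0,0,0,0,0,0,0,0],
  "force": 60
}}

```text
time: 23.63
tool_pos: [0.4124, -0.2517, 0.0984]
tool_rot: [3.141, 0.002, 1.826]
contact_force: [-0.7, -0.2, -0.8]
opening: 0.0398
grip_force: 60.0
```

The jaws went back onto the plate without any force, so they are partly open. I'll seat it, release, and check how far the empty gripper closes.

>>> {"fn": "apply_moves", "kwargs": {
  "delta_pos": [
    [0,0,-0.005],
    [0,0,-0.01],
    [0,0,-0.01],
    [0,0,-0.01],
    [0,0,-0.01],
    [0,0,-0.01],
    [0,0,0.08],
    [0,0,0.16]
  ],
  "dr": [
    [0,0,0],
    [0,0,0],
    [0,0,0],
    [0,0,0],
    [0,0,0],
    [0,0,0],
    [0,0,0],
    [0,0,0]
  ],
  "jaw": [0,0,0,0.7,0.7,0.7,0.7,0.7]
}}

```text
time: 24.3
tool_pos: [0.412, -0.2514, 0.1633]
tool_rot: [-3.141, 0.0, 1.826]
contact_force: [0.3, -0.5, 0.6]
opening: 0.0636
grip_force: 0.0
```

>>> {"fn": "apply_moves", "kwargs": {
  "delta_pos": [
    [0,0,0],
    [0,0,0],
    [0,0,0],
    [0,0,0],
    [0,0,0],
    [0,0,0],
    [0,0,0],
    [0,0,0]
  ],
  "dr": [
    [0,0,0],
    [0,0,0],
    [0,0,0],
    [0,0,0],
    [0,0,0],
    [0,0,0],
    [0,0,0],
    [0,0,0]
  ],
  "jaw": [0.1,0.1,0.1,0.1,0.1,0.1,0.1,0.1],
  "force": 15
}}

```text
time: 24.97
tool_pos: [0.4126, -0.252, 0.1628]
tool_rot: [3.14, 0.002, 1.826]
contact_force: [-0.6, 0.1, 0.5]
opening: 0.0153
grip_force: 0.0
```

```bash
python3 - <<'E'
from h import *
s=telemetry.observe(); print(s['opening'],s['grip_force'],s['tool_pos'])
im=eyes.read_camera("side")[:,:,::-1].copy(); cv2.imwrite("pics/sE.png",im)
for f in("pics/sA.png","pics/sE.png"):
    A=cv2.imread(f)[262:322,280:320]; m=cv2.inRange(cv2.cvtColor(A,cv2.COLOR_BGR2HSV),(18,110,40),(36,255,255))
    for r in range(0,60,2): print(r+262,"".join("#" if v else "." for v in m[r]))
E
```

```text
0.015349949460205877 0.0 [ 0.4126 -0.252   0.1628]
262 ........................................
264 ........................................
266 ........................................
268 ........................................
270 .....................###................
272 ....................########............
274 ....................###########.........
276 .........#.........############.........
278 ........######.....############.........
280 .........#####################..........
282 ..........####################..........
284 ..........####################..........
286 ...........##################...........
288 ...........##################...........
290 ...........##################...........
292 ............################............
294 ...........###########...###............
296 ...........############.................
298 ...........############.................
300 ...........#############...#............
302 ...........###############..............
304 ...........###############..............
306 ...........###############..............
308 ..........
[... 950 characters left out ...]
##############...........
292 ............################............
294 ...........###########...###............
296 ...........###########..................
298 ...........############.................
300 ...........#############...#............
302 ...........###############..............
304 ...........###############..............
306 ...........###############..............
308 ...........###############..............
310 ..........################..............
312 ...........###############..............
314 ...............###########..............
316 ...................#######..............
318 ........................................
320 ........................................
```

>>> {"fn": "apply_moves", "kwargs": {
  "delta_pos": [
    [0,0,0],
    [0,0,0],
    [0,0,0],
    [0,0,0],
    [0,0,-0.05],
    [0,0,-0.12],
    [0,0,-0.19],
    [0,0,-0.215]
  ],
  "dr": [
    [0,0,0],
    [0,0,0],
    [0,0,0],
    [0,0,0],
    [0,0,0],
    [0,0,0],
    [0,0,0],
    [0,0,0]
  ],
  "jaw": [0.9,0.9,0.9,0.9,0.9,0.9,0.9,0.9],
  "force": 30
}}

```text
time: 25.68
tool_pos: [0.4113, -0.2509, 0.0743]
tool_rot: [-3.141, -0.001, 1.826]
contact_force: [-1.8, 0.1, 0.5]
opening: 0.0605
grip_force: 0.0
```

>>> {"fn": "apply_moves", "kwargs": {
  "delta_pos": [
    [0,0,0],
    [0,0,0],
    [0,0,0],
    [0,0,0],
    [0,0,0],
    [0,0,0],
    [0,0,0],
    [0,0,0]
  ],
  "dr": [
    [0,0,0],
    [0,0,0],
    [0,0,0],
    [0,0,0],
    [0,0,0],
    [0,0,0],
    [0,0,0],
    [0,0,0]
  ],
  "jaw": [0,0,0,0,0,0,0,0],
  "force": 30
}}

```text
time: 26.35
tool_pos: [0.4135, -0.2527, 0.0784]
tool_rot: [3.138, 0.005, 1.826]
contact_force: [-0.7, -0.3, 6.3]
opening: 0.0416
grip_force: 30.0
```

>>> {"fn": "apply_moves", "kwargs": {
  "delta_pos": [
    [0,0,0],
    [0,0,0]
  ],
  "dr": [
    [0,0,0],
    [0,0,0]
  ],
  "jaw": [0,0],
  "force": 30
}}

```text
time: 26.52
tool_pos: [0.4135, -0.2527, 0.0784]
tool_rot: [3.138, 0.005, 1.826]
contact_force: [-0.0, -0.6, 7.0]
opening: 0.0413
grip_force: 30.0
```

>>> {"fn": "apply_moves", "kwargs": {
  "delta_pos": [
    [0,0,0],
    [0,0,0],
    [0,0,0],
    [0,0,0.04],
    [0,0,0.1],
    [0,0,0.2],
    [0,0,0.3],
    [0,0,0.35]
  ],
  "dr": [
    [0,0,0],
    [0,0,0],
    [0,0,0],
    [0,0,0],
    [0,0,0],
    [0,0,0],
    [0,0,0],
    [0,0,0]
  ],
  "jaw": [0,0,0,0,0,0,0,0],
  "force": 60
}}

```text
time: 27.18
tool_pos: [0.4138, -0.2529, 0.222]
tool_rot: [3.136, 0.008, 1.826]
contact_force: [1.0, -0.9, -0.8]
opening: 0.0401
grip_force: 60.0
```

```bash
cat >> h.py <<'E'
cl=inbin(np.pi/2)
E
python3 - <<'E'
from h import *
go(binp(-.098,-.01,.19),cl)
for n in("top","side"):
    im=cv2.imread(f"pics/{n}0.png").astype(float); g=cv2.GaussianBlur(im,(0,0),.6)
    for y in np.arange(-.11,.12,.022):
        off=np.arange(-.03,.0301,.001)
        px=np.array([proj(n,binp(-.098+o,y,.1)) for o in off]).astype(np.float32)
        v=np.stack([cv2.remap(g[:,:,c].astype(np.float32),px[:,0],px[:,1],1).ravel() for c in(0,2)])
        d=v[0]-v[1]; br=v.sum(0)
        print(n,round(y,3),"blueness",d[::3].round().astype(int),"peak",off[8:52][np.argmax(br[8:52]*(d[8:52]>25))])
E
```

```text
dpos [ 0.2033  1.1764 -0.0818] dr [ 0.4285 -0.9486  0.6036] t 27.1833 open 0.040076087763786704 F [ 1.015  -0.931  -0.7729]
top -0.11 blueness [-12 -13 -13 -13 -13 -13 -12  -4  22  46  53  47  36  29  27  27  30  34
  36  37  37] peak -0.0009999999999999731
top -0.088 blueness [-13 -13 -13 -13 -13 -13 -12  -5  20  49  54  49  38  30  27  28  31  35
  37  37  37] peak -0.002999999999999975
top -0.066 blueness [-13 -13 -12 -12 -12 -12 -12  -6  19  45  55  50  38  30  28  28  30  34
  36  37  37] peak -0.0009999999999999731
top -0.044 blueness [-12 -12 -12 -12 -12 -12 -12  -6  14  43  52  48  38  30  27  27  30  33
  36  37  37] peak 2.7755575615628914e-17
top -0.022 blueness [-13 -13 -13 -13 -13 -13 -13  -9  13  40  52  48  38  30  28  28  30  34
  36  36  37] peak -0.0009999999999999731
top 0.0 blueness [-12 -12 -12 -13 -13 -12 -12  -8   9  37  51  50  41  32  28  27  27  29
  32  33  33] peak 2.7755575615628914e-17
top 0.022 blueness [-13 -13 -13 -12 -13 -13 -13  -9   9  35  51  49  39  31  29  26  26  29
  32  32  32] peak -0.0009999999999999731
top 0.044 blueness [-16 -15 -14 -13 -
[... 1055 characters left out ...]
00295
side 0.0 blueness [30 30 30 29 29 29 29 30 35 42 46 46 43 40 38 38 38 38 38 38 38] peak 0.0020000000000000295
side 0.022 blueness [31 30 30 30 29 29 29 31 35 42 47 47 43 40 38 37 37 37 36 36 37] peak 0.0020000000000000295
side 0.044 blueness [29 29 29 30 29 30 30 31 36 43 47 46 41 37 36 36 36 36 37 37 37] peak -0.0009999999999999731
side 0.066 blueness [29 29 28 29 30 29 29 31 36 42 45 43 37 34 32 31 31 31 32 34 33] peak -0.0009999999999999731
side 0.088 blueness [28 29 29 29 29 28 28 30 34 41 45 42 35 32 30 30 31 30 29 30 31] peak 2.7755575615628914e-17
side 0.11 blueness [-16  -5  12  22  27  28  29  31  35  41  47  42  36  31  29  29  30  30
  30  30  30] peak 2.7755575615628914e-17
```

The rim line matches the bin model within about 1 mm in both views. Now to hover over the front edge.

>>> {"fn": "apply_moves", "kwargs": {
  "delta_pos": [
    [0.02,0.1,0.03],
    [0.05,0.2,0.05],
    [0.07,0.3,0.05],
    [0.1,0.4,0.05],
    [0.12,0.5,0.05],
    [0.13,0.6,0.05],
    [0.13,0.7,0.05],
    [0.13,0.75,0.05]
  ],
  "dr": [
    [0.05,-0.12,0.08],
    [0.1,-0.24,0.15],
    [0.16,-0.36,0.23],
    [0.21,-0.48,0.3],
    [0.26,-0.6,0.38],
    [0.32,-0.72,0.45],
    [0.37,-0.84,0.53],
    [0.43,-0.95,0.6]
  ],
  "jaw": [0,0,0,0,0,0,0,0]
}}

```text
time: 27.85
tool_pos: [0.4635, 0.0516, 0.2375]
tool_rot: [2.618, -0.006, 2.138]
contact_force: [0.1, 0.9, -1.0]
opening: 0.0403
grip_force: 60.0
```

```bash
python3 -c "
from h import *
go(binp(-.0975,-.01,.185),cl); inb()"
```

```text
dpos [ 0.0853  0.4192 -0.1309] dr [-0.01   -0.0052 -0.0105] t 27.85 open 0.04034104020632412 F [ 0.0737  0.9237 -1.011 ]
[-0.1737 -0.1337  0.2895] [ 0.0737  0.9237 -1.011 ] [-0.3386  0.0149  2.0346  0.5635  0.8373 -1.2338]
```

>>> {"fn": "apply_moves", "kwargs": {
  "delta_pos": [
    [0.02,0.1,0],
    [0.04,0.2,0],
    [0.06,0.3,-0.02],
    [0.08,0.38,-0.06],
    [0.085,0.42,-0.1],
    [0.085,0.42,-0.13],
    [0.085,0.42,-0.13],
    [0.085,0.42,-0.13]
  ],
  "dr": [
    [0,0,0],
    [0,0,0],
    [0,0,0],
    [0,0,0],
    [0,0,0],
    [0,0,0],
    [0,0,0],
    [0,0,0]
  ],
  "jaw": [0,0,0,0,0,0,0,0]
}}

```text
time: 28.52
tool_pos: [0.4982, 0.2161, 0.1849]
tool_rot: [2.622, -0.006, 2.134]
contact_force: [-0.5, -0.7, -0.8]
opening: 0.0402
grip_force: 60.0
```

```bash
python3 - <<'E'
from h import *
eyes.read_camera("top")
go(binp(-.0975,-.01,.185),cl); inb()
im=eyes.read_camera("side")[:,:,::-1].copy(); cv2.imwrite("pics/sF.png",im); cv2.imwrite("pics/tF.png",eyes.read_camera("top")[:,:,::-1])
s=telemetry.observe();T=s['tool_pos']; f=lambda q:proj("side",T+RB.apply(np.array(q)+[0,0,-.0104]))
for X in(.008,.010,.012,.019): print(X,"back",f((X,-.02,-.046)),f((X,.02,-.046)),"front",f((-X,.02,-.046)),f((-X,-.02,-.046)))
print("top back",f((.02,.015,.051)),f((.02,-.015,.051)))
u=f((0,0,-.02)).astype(int); x0,y0=u[0]-20,u[1]-36
m=cv2.inRange(cv2.cvtColor(im[y0:y0+60,x0:x0+44],cv2.COLOR_BGR2HSV),(18,110,40),(36,255,255)); print(x0,y0)
for r in range(60): print(r+y0,"".join("#" if v else "." for v in m[r]))
E
```

```text
dpos [-0.0033  0.0089 -0.0015] dr [-0.0064 -0.0096 -0.0011] t 28.5667 open 0.039890257355163314 F [-0.2986  0.5735  0.3844]
[-0.0979 -0.0137  0.1859] [-0.2986  0.5735  0.3844] [ 0.1434  0.1951  1.9939  0.4358  0.512  -0.752 ]
0.008 back [248.1066 182.6987] [236.5473 180.9947] front [234.3805 185.1905] [245.9757 186.9485]
0.01 back [248.3714 182.1707] [236.8166 180.4734] front [234.1082 185.7182] [245.7078 187.483 ]
0.012 back [248.636  181.6433] [237.0857 179.9527] front [233.8356 186.2465] [245.4397 188.0181]
0.019 back [249.5594 179.8033] [238.0248 178.1358] front [232.8788 188.1011] [244.4985 189.8969]
top back [227.4846 156.5965] [236.5446 157.7257]
218 142
142 ............................................
143 ............................................
144 ............................................
145 ............................................
146 ............................................
147 ............................................
148 ............................................
149 ............................................
150 ..................................
[... 1809 characters left out ...]
##............
188 ......................##########............
189 ..............................##............
190 ............................................
191 ............................................
192 ............................................
193 ............................................
194 ............................................
195 ............................................
196 ............................................
197 ............................................
198 ............................................
199 ............................................
200 ............................................
201 ............................................
```

>>> {"fn": "apply_moves", "kwargs": {
  "delta_pos": [
    [0.002,0.01,-0.01],
    [0.008,0.014,-0.02],
    [0.012,0.018,-0.03],
    [0.018,0.022,-0.044],
    [0.018,0.022,-0.044],
    [0.018,0.022,-0.044]
  ],
  "dr": [
    [-0.006,-0.01,0],
    [-0.006,-0.01,0],
    [-0.006,-0.01,0],
    [-0.006,-0.01,0],
    [-0.006,-0.01,0],
    [-0.006,-0.01,0]
  ],
  "jaw": [0,0,0,0,0,0]
}}

```text
time: 29.17
tool_pos: [0.5058, 0.2248, 0.167]
tool_rot: [2.619, -0.001, 2.134]
contact_force: [0.7, 0.7, -1.5]
opening: 0.0401
grip_force: 60.0
```

```bash
cat >>h.py <<'E'
def fb():
    s=telemetry.observe(); print("bin",RB.inv().apply(s["tool_pos"]-ORG),"F",RB.inv().apply(s["contact_force"]),"T",RB.inv().apply(s["torque"]),"open",s["opening"],s["grip_force"],"rot",(cl*Ro.from_euler("xyz",s["tool_rot"]).inv()).as_rotvec(),s["time"])
E
python3 -c "
from h import *
fb()"
```

```text
bin [-0.098  -0.0097  0.1643] F [ 0.0751  0.2603 -1.8234] T [-0.0156  0.4255  0.0666] open 0.040074109256937517 59.97888553887606 rot [ 0.0001 -0.0013 -0.001 ] 29.1667
```

>>> {"fn": "apply_moves", "kwargs": {
  "delta_pos": [
    [0.002,0.001,-0.004],
    [0.004,0.003,-0.009],
    [0.006,0.004,-0.013],
    [0.008,0.005,-0.017],
    [0.011,0.007,-0.022],
    [0.011,0.007,-0.022]
  ],
  "dr": [
    [0,0,0],
    [0,0,0],
    [0,0,0],
    [0,0,0],
    [0,0,0],
    [0,0,0]
  ],
  "jaw": [0,0,0,0,0,0]
}}

```text
time: 29.67
tool_pos: [0.5104, 0.2276, 0.1585]
tool_rot: [2.618, -0.0, 2.134]
contact_force: [-0.5, -0.1, -0.8]
opening: 0.0398
grip_force: 60.0
```

```bash
python3 -c "
from h import *
fb()"
```

```text
bin [-0.0976 -0.0098  0.1542] F [-0.7423  0.1974 -0.4635] T [-0.0195  0.3825 -0.0128] open 0.03983806900221504 59.97881557792425 rot [-0.     -0.0005 -0.0009] 29.6667
```

>>> {"fn": "apply_moves", "kwargs": {
  "delta_pos": [
    [0.002,0.001,-0.004],
    [0.004,0.003,-0.009],
    [0.006,0.004,-0.013],
    [0.008,0.005,-0.017],
    [0.011,0.007,-0.022],
    [0.011,0.007,-0.022]
  ],
  "dr": [
    [0,0,0],
    [0,0,0],
    [0,0,0],
    [0,0,0],
    [0,0,0],
    [0,0,0]
  ],
  "jaw": [0,0,0,0,0,0]
}}

```text
time: 30.17
tool_pos: [0.5148, 0.2304, 0.1496]
tool_rot: [2.618, -0.0, 2.134]
contact_force: [-1.0, -0.5, -0.6]
opening: 0.0402
grip_force: 60.0
```

```bash
python3 -c "
from h import *
fb()"
```

```text
bin [-0.0975 -0.0097  0.144 ] F [-1.2845  0.1116  0.0956] T [-0.0389  0.3901 -0.0603] open 0.040237537825894336 59.97885558754206 rot [-0.     -0.0005 -0.0008] 30.1667
```

The tips should be about 12 mm past the edge with almost no force, so I'll continue.

>>> {"fn": "apply_moves", "kwargs": {
  "delta_pos": [
    [0.003,0.002,-0.006],
    [0.006,0.004,-0.012],
    [0.009,0.006,-0.018],
    [0.012,0.008,-0.025],
    [0.015,0.009,-0.031],
    [0.018,0.011,-0.037],
    [0.018,0.011,-0.037]
  ],
  "dr": [
    [0,0,0],
    [0,0,0],
    [0,0,0],
    [0,0,0],
    [0,0,0],
    [0,0,0],
    [0,0,0]
  ],
  "jaw": [0,0,0,0,0,0,0]
}}

```text
time: 30.75
tool_pos: [0.5216, 0.2347, 0.1343]
tool_rot: [2.62, -0.001, 2.134]
contact_force: [-1.8, -2.0, -3.9]
opening: 0.0398
grip_force: 60.0
```

```bash
python3 -c "
from h import *
fb()"
```

```text
bin [-0.0983 -0.0097  0.1267] F [-4.1863 -0.7362 -2.1037] T [-0.1139  0.9922  0.013 ] open 0.03984157829218335 59.97521471232176 rot [ 0.0002 -0.0017 -0.001 ] 30.75
```

>>> {"fn": "apply_moves", "kwargs": {
  "delta_pos": [
    [-0.003,-0.002,-0.002],
    [-0.003,-0.002,-0.002],
    [-0.001,-0.001,-0.006],
    [0.001,0,-0.01],
    [0.003,0.002,-0.014],
    [0.005,0.003,-0.018],
    [0.007,0.004,-0.022],
    [0.007,0.004,-0.022]
  ],
  "dr": [
    [0,0,0],
    [0,0,0],
    [0,0,0],
    [0,0,0],
    [0,0,0],
    [0,0,0],
    [0,0,0],
    [0,0,0]
  ],
  "jaw": [0,0,0,0,0,0,0,0]
}}

```text
time: 31.42
tool_pos: [0.5252, 0.2363, 0.1303]
tool_rot: [2.612, 0.002, 2.134]
contact_force: [-24.7, -13.9, 37.2]
opening: 0.0401
grip_force: 60.0
```

```bash
python3 -c "
from h import *
fb()"
```

```text
bin [-0.0969 -0.0102  0.1213] F [-5.8648  1.4047 46.3339] T [0.1158 1.5598 0.0859] open 0.040084002940635105 60.003352984786034 rot [-0.0015  0.0056 -0.0015] 31.4167
```

The barrel is seated on the edge (z force 46 N, at the expected depth). I'll back off the pressure and release.

>>> {"fn": "apply_moves", "kwargs": {
  "delta_pos": [
    [-0.004,-0.003,0.008],
    [-0.004,-0.003,0.008],
    [-0.004,-0.003,0.008]
  ],
  "dr": [
    [0,0,0],
    [0,0,0],
    [0,0,0]
  ],
  "jaw": [0,0,0]
}}

```text
time: 31.67
tool_pos: [0.5246, 0.2353, 0.1308]
tool_rot: [2.615, 0.001, 2.133]
contact_force: [1.5, 1.8, 2.9]
opening: 0.0401
grip_force: 60.0
```

```bash
python3 -c "
from h import *
fb()"
```

```text
bin [-0.0975 -0.0108  0.1223] F [3.3956 0.7294 1.4354] T [ 0.0198 -0.3374  0.0103] open 0.040088485184618466 59.9960714019835 rot [-0.0007  0.0035 -0.0001] 31.6667
```

Forces are near zero. Release, then retreat along the bin's z.

>>> {"fn": "apply_moves", "kwargs": {
  "delta_pos": [
    [0,0,0],
    [0,0,0],
    [0,0,0],
    [0,0,0],
    [0,0,0],
    [0,0,0],
    [0,0,0],
    [0,0,0]
  ],
  "dr": [
    [0,0,0],
    [0,0,0],
    [0,0,0],
    [0,0,0],
    [0,0,0],
    [0,0,0],
    [0,0,0],
    [0,0,0]
  ],
  "jaw": [0.5,0.55,0.6,0.65,0.7,0.75,0.8,0.8]
}}

```text
time: 32.33
tool_pos: [0.5231, 0.2351, 0.1295]
tool_rot: [2.618, -0.0, 2.134]
contact_force: [-0.2, 0.9, 0.4]
opening: 0.0726
grip_force: 0.0
```

>>> {"fn": "apply_moves", "kwargs": {
  "delta_pos": [
    [-0.02,-0.013,0.04],
    [-0.05,-0.03,0.1],
    [-0.09,-0.06,0.19],
    [-0.13,-0.08,0.27],
    [-0.18,-0.12,0.36],
    [-0.25,-0.2,0.4],
    [-0.3,-0.3,0.4],
    [-0.35,-0.4,0.4]
  ],
  "dr": [
    [0,0,0],
    [0,0,0],
    [0,0,0],
    [0,0,0],
    [0,0,0],
    [0,0,0],
    [0,0,0],
    [0,0,0]
  ],
  "jaw": [0.8,0.8,0.8,0.8,0.8,0.8,0.8,0.8]
}}

```text
time: 33.0
tool_pos: [0.3883, 0.0874, 0.2912]
tool_rot: [2.615, 0.003, 2.137]
contact_force: [-0.4, -0.9, 0.0]
opening: 0.0731
grip_force: 0.0
```

```bash
python3 - <<'E'
from h import *
fb()
im=eyes.read_camera("side")[:,:,::-1].copy(); tp=eyes.read_camera("top")[:,:,::-1].copy()
cv2.imwrite("pics/sG.png",im); cv2.imwrite("pics/tG.png",tp)
for yy in(-.01,-.016):
    f=lambda q:proj("side",binp(-.098+q[0],yy+q[1],.106+q[2]))
    print(yy,"back top",f((.021,.015,.051)),f((.021,-.015,.051)),"front top",f((-.021,.015,.051)),f((-.021,-.015,.051)),"front tip",f((-.008,.02,-.046)),f((-.008,-.02,-.046)))
u=proj("side",binp(-.098,-.012,.1)).astype(int);x0,y0=u[0]-34,u[1]-34
for a,x0,y0,w,h in((im,x0,y0,74,62),):
    m=cv2.inRange(cv2.cvtColor(np.ascontiguousarray(a[y0:y0+h,x0:x0+w]),cv2.COLOR_BGR2HSV),(18,110,40),(36,255,255)); print(x0,y0)
    for r in range(h): 
        if m[r].any(): print(r+y0,"".join("#" if v else "." for v in m[r]))
E
```

```text
bin [-0.1854 -0.0634  0.3582] F [-0.7453 -0.5614  0.4729] T [-0.1636  0.4227  0.0499] open 0.07311311384796884 0.0 rot [ 0.0014  0.0044 -0.0046] 33.0
-0.01 back top [235.1621 172.093 ] [243.901  173.3078] front top [229.3324 183.2128] [238.1428 184.5361] front tip [241.3135 199.0597] [252.5093 200.8944]
-0.016 back top [236.898 172.334] [245.6668 173.5537] front top [231.0822 183.4754] [239.9233 184.8039] front tip [242.9776 199.3322] [254.2094 201.1733]
209 156
173 ...........................#..............................................
174 .........................########.........................................
175 ..........................########........................................
176 ..........................########........................................
177 ...........................########.......................................
178 ...........................########.......................................
179 ...........................########.......................................
180 ............................########......................................
1
[... 878 characters left out ...]
......................##########...................#########........
193 .............................##########...................................
194 .............................###########..................................
195 ..............................###########.................................
196 ...............................##########.................................
197 ...............................###########................................
198 ................................##########................................
199 ...................................########...............................
200 ........................................###...............................
```

```bash
python3 - <<'E'
from h import *
tp=cv2.imread("pics/tG.png")
m=cv2.inRange(cv2.cvtColor(tp[140:262,130:290],cv2.COLOR_BGR2HSV),(18,90,40),(36,255,255))
for k in cv2.findContours(m,0,1)[0]:
    if cv2.contourArea(k)>10:
        M=cv2.moments(k);c=(130+M['m10']/M['m00'],140+M['m01']/M['m00']); o,d=ray("top",*c)
        a=RB.inv().apply(o-ORG);b=RB.inv().apply(d); print(np.round(c,1),cv2.contourArea(k),"at binz .027:",a+b*(.027-a[2])/b[2])
f=lambda x,y,z:proj("top",binp(x,y,z)).round(1)
print("clip pred back/front top",f(-.077,-.01,.157),f(-.119,-.01,.157))
for n in("side","top"):
    a=cv2.imread(f"pics/{n}0.png").astype(int); b=cv2.imread(f"pics/{'s' if n=='side' else 't'}G.png").astype(int)
    d=abs(a-b).max(2)
    for nm,P in(("salt",(.40,-.37,.045)),("soap",(.79,.147,.08))): 
        u=proj(n,P).astype(int); print(n,nm,u,d[u[1]-15:u[1]+15,u[0]-12:u[0]+12].mean())
E
```

```text
[218.  241.4] 90.5 at binz .027: [-0.1412  0.0028  0.027 ]
[215.5 230.6] 73.0 at binz .027: [-0.1056 -0.0025  0.027 ]
[199.5 222. ] 242.0 at binz .027: [-0.0624  0.0337  0.027 ]
[225.7 212.5] 255.5 at binz .027: [-0.0623 -0.0531  0.027 ]
clip pred back/front top [212.9 231. ] [218.3 244.1]
side salt [326 334] 7.305555555555555
side soap [330 188] 2.423611111111111
top salt [406 319] 18.380555555555556
top soap [267 164] 2.611111111111111
```

Both lemons are inside the bin at about (-0.062, 0.034) and (-0.062, -0.053) in the bin frame, and the clip sits upright on the front edge. Handing in.

```bash
python3 -c "
from h import *
print(job.hand_in())"
```

```text
the job is handed in; nothing more can be done
None
```

I've handed the job in: both lemons are at rest in the bin and the yellow clip sits square on its front edge, pushed down until its pivot met the rim. The final pictures confirm that, but I couldn't measure the clamp force, the clip's jaws only ever opened partway, and I didn't measure the mug, salt shaker or soap pump for movement.

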